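# Clamp a breeding log with the ratchet

### The job

Clamp the breeding log in the blue bench vice: put the red-handled ratchet wrench fully down over the vice's brass nut and swing it back and forth, keeping it on the nut, until the log is held firmly between the two jaws, but stop as soon as it is tight because the rotten wood crushes easily. Then ease the wrench back, lift it off and lay it flat across both bars of its wooden rest. Touch the nut, jaw and log with nothing but the wrench, do not drop or fling it, and leave the jars, the tub and the spare log alone.

Things in the scene. Friction and masses are not known exactly. Their poses are not given: they have to be found in the camera images.
- wrench: Ratchet ring wrench, 0.32 kg: steel head 48 mm across, 20 mm thick; straight handle along its -x, red grip 22 mm wide, 19 mm thick, from 65 to 175 mm off the head's axis. Origin: head's axis, underside; z up. A ring with a hexagonal hole in the head is driven only clockwise seen from above; on the anticlockwise swing it slips in clicks of 20 degrees with under 0.2 N m drag.
- wrench_grip (a point): Good place to hold the wrench: in the handle's middle height, 88 mm from the head's axis along the wrench's -x and 10 mm above its underside. Hold it hard (40 to 60 N). Before lifting the wrench off the tightened nut, swing it about 20 degrees anticlockwise and a few degrees forward again: under load the ring binds on the nut and the wrench tilts in the grip.
- socket: Dark steel ring in the wrench's head with a hexagonal hole right through, 25.2 mm across flats, which fits over the nut. Same origin as the wrench; flats of the hole face along its own x axis and every 60 degrees from it. Starts at any angle to the handle.
- nut: Brass hexagon nut, 24 mm across flats, 12 mm high plus a 4.5 mm centring cone on top; axis vertical. Origin: axis, at its foot on the grey housing (50 mm over the table), where the head's underside rests when fully down. Flats face its own x axis and every 60 degrees. If the hexagons are over 4 degrees out, the head stops on top of the nut; pressed lightly and turned clockwise it drops in.
- vice: Blue base plate of the vice, fixed to the table: 170 x 200 x 25 mm, reaching 35 mm to its -x and 135 mm to its +x from the nut's axis. Origin: at table height under the nut's axis. Jaw and stop stand on it, centred 90 mm from the nut along the vice's +x, tops 74 mm over the table, and clamp along the vice's y.
- jaw: Moving steel jaw, 70 x 20 x 47 mm. Origin: middle of the foot of its gripping face, at the plate's top. Nut clockwise moves it to the vice's -y (to the stop), 15 mm per radian, and it stays where left. Turning takes about 0.4 N m unloaded plus 0.015 N m per newton on the log. Over 35 N crushes the log; 10 to 20 N is firm.
- stop: Fixed red jaw, 70 x 20 x 47 mm, set at one of many places along the plate. Origin: middle of the foot of its gripping face, which looks along its +y to the moving jaw, at the plate's top.
- log: Piece of rotten log to be clamped, round, 60 mm diameter, 55 mm high, standing loose on end on the plate between jaw and stop. Origin: centre of its underside.
- rest: Wooden rest of the wrench: two bars 22 mm thick, 120 mm long (along its y) and 36 mm high, centred 65 mm along its +x and 95 mm along its -x from its origin, on a 6 mm thick foot board. Origin: at table height. The wrench starts lying across both bars with its head on the +x bar; the fingers fit between the bars.
- jar_a: Black-lidded jar, 72 mm diameter, 86 mm high, in the blue basket (190 x 130 x 60 mm); leave alone. Origin: centre of its underside.
- jar_b: The other jar in the basket; leave alone.
- tub: Clear tub with white lid, 150 x 110 x 85 mm; leave alone. Origin: centre of its underside.
- spare_log: Spare log, 70 mm diameter, 75 mm high; leave alone. Origin: centre of its underside.
Mind the look-alikes: they are no part of the job. Of the things like the wrench, leave any that is green; of the rest the larger one is meant.

How it is judged (in metres and radians):
On the way, in this order (a step that is already met when the one before it is completed fails the run):
1. the wrench's head is fully down on the nut (horizontal distance between wrench and nut below 0.005 m and z of wrench in the frame of nut below 0.006 m and angle between wrench's own z axis and vertical below 0.15 rad), for 0.1 s.
2. with the wrench still on the nut, the log is held between both jaws with more than 6 N (contact force between each of jaw, stop and log above 6 N and horizontal distance between wrench and nut below 0.006 m and z of wrench in the frame of nut below 0.01 m), for 0.2 s.
At the end, for the whole second after the job is handed in: The log stands upright (within 0.15 rad), pressed between moving jaw and stop with more than 6 N; the wrench lies still and level (within 0.08 rad) on both bars of the rest, its grip point within 60 mm of the rest's middle (contact force between each of jaw, stop and log above 6 N and angle between log's own z axis and vertical below 0.15 rad and horizontal distance between wrench_grip and rest below 0.06 m and z of wrench in the frame of rest between 0.031 and 0.041 m and angle between wrench's own z axis and vertical below 0.08 rad and linear speed of wrench below 0.02 m/s); the robot touches nothing.
It fails at once if the log is crushed: the jaw presses it with more than 35 N (contact force between jaw and log above 35 N).
It fails at once if the wrench is taken off the nut after the jaw has begun to move and before the log is held (distance of jaw from where it was at the start of the episode above 0.004 m and contact force between jaw and log below 4 N and z of wrench in the frame of nut above 0.014 m).
It fails at once if the robot itself pushes the jaw, the nut or the log (more than 3 N) (contact force between any of the fingers, the arm and jaw above 3 N or contact force between any of the fingers, the arm and nut above 3 N or contact force between any of the fingers, the arm and log above 3 N).
It fails at once if the wrench is dropped or flung (faster than 0.9 m/s) (linear speed of wrench above 0.9 m/s).
It fails at once if a jar, the tub or the spare log is moved more than 30 mm (distance of any of jar_a, jar_b, tub, spare_log from where it was at the start of the episode above 0.03 m).
It also fails if it takes over 72 s, if anything falls off the work surface, if the arm or the gripper's body presses on something with over 40 N, if the wrist force passes 120 N, or if a joint passes its speed limit or range.

### The arm

A 6-joint arm with a two-finger parallel gripper is mounted at the origin on the work surface. World frame = base frame: x ahead of the robot, y to its left, z up, the work surface at z = 0. Lengths are in mm, angles in rad, forces in N, time in s.
With the tool pointing down it reaches from about 300 to 1000 mm from the base axis. Payload 5.1 kg.
Tool frame: the origin (TCP) lies midway between the tips of the shut fingers; the grasp point (between the pads) lies 19 mm behind it; z points along the fingers, y is the line along which they close (so a half turn about z gives the same grasp; the last joint's range is limited). The gripper opens to 95 mm and grips with 3 to 60 N. Pads are 20 mm wide; open, the fingers measure 119 mm over their backs; the gripper's body (75 mm by 180 mm) begins 59 mm behind the grasp point.
Start: joints at [-1.192, 0.124, 1.65, -0, 1.367, -0.083], TCP at [289.582, -581.917, 214.656] pointing down, gripper open.
Joint ranges: [-2.61, 2.61], [-1.02, 2.33], [0.03, 2.71], [-1.35, 4.49], [0.32, 2.68], [-2.91, 2.91]. Speed limits (rad/s): [2.57, 2.57, 3.14, 3.14, 3.14, 3.14].

### API

Orientations are given as a unit quaternion [w, x, y, z].
In Python, from workcell import manip gives the robot as it stands.
- The arm moves only by the tool send_rows, never from a script. Its argument "steps" is one flat list of numbers, 6 for each row, row after row: the shift along the tool's x, y, z as a fraction of full scale, then the turn, a rotation vector about the tool's x, y, z as a fraction of full scale. A call has 1 to 12 rows; each row shifts and turns the commanded pose from where the row before left it, along the tool's axes as they then stand; what a row does not reach is not made up. Full scale, the value 1, is 0.025 m for a shift and 0.1 rad for a turn. A row lasts 1/12 s, in which the tool goes at most 41.7 mm and 7.16 degrees, less where a joint would pass 70% of its speed; a pose out of reach is approached as far as the arm can. A call with a number of a shift or a turn outside -1 to 1 is refused whole. A call with a gripper value outside its range is refused whole. "grip" is the opening, from -1 (shut) to 1 (fully open), set as the call begins (left out, the last holds). The fingers move at their own pace and stop on an object; "newtons" is the grip in N (left out, the last holds). Time passes only in rows, so rows that do not move let the fingers close. It gives the time, the measured TCP pose, the force, the opening and the grip force at its end, in the units of the state.
- manip.observe(): the state, without advancing time (a new reading comes with each control period).
- manip.get_image(name): name is "side" or "top"; returns a dict with "frame" (480x640x3 uint8, blue, green, red), "vfov" (degrees; the focal length in pixels is half the picture's height over the tangent of half this angle, whatever the lens; pixels are square), "cx", "cy" (the principal point, pixels), "rvec" (rotation vector, rad) and "tvec" (3), from world to camera coordinates, as OpenCV has them. Camera axes: x right, y down, z forward; pixel columns grow to the right and rows downward; lengths in mm; the calibration is good to about 2 mm. A picture is of the moment at which its call begins. There is no depth.
- manip.sign_off(): hands the job in; it is judged then, once.
The state is a dict: "time_s": time; "q": joint angles; "joint_vel": joint speeds; "joint_efforts": joint torques, N m; "ee_pos": TCP position; "tcp_rot": TCP orientation; "ft_force": force on the tool from outside, world axes, zero at the start; "moment": the same for the moment, N m; "finger_gap": opening from 0.0 (shut) to 1.0 (fully open); "grip_force": force on a finger pad.
Only numpy, scipy, OpenCV 4.12 (cv2) and the standard library are available. Lean on these libraries where they do the work, as an engineer would, in place of code of your own. Each camera call takes 0.05 s, during which the arm holds its last target. There are 200 camera calls.

## Working session

There is one attempt and no reset: what is moved stays moved. The work goes in short steps, Python scripts to look and compute and a tool call to move; the robot and the scene stay as the last step left them, time stands still between calls to the robot, and variables do not carry over. Pictures are saved under pics/ and viewed, at most 10 in all, crops included, and the job is handed in when it is done.

Besides the shell and the picture viewer there is one more tool, called after "Request:" in YAML: its name, and indented under it one key for each argument. send_rows: Moves the arm, as the interface text tells. Its arguments: {"type":"object","properties":{"steps":{"type":"array","items":{"type":"number"}},"grip":{"type":"number"},"newtons":{"type":"number"}},"required":["steps"]}

```bash
mkdir -p pics; ls
cat > h.py <<'E'
import numpy as np, cv2
from workcell import manip
from scipy.spatial.transform import Rotation as R
def img(name,save=None):
    d=manip.get_image(name)
    if save: cv2.imwrite('pics/'+save,d['frame'])
    return d
def cam(d):
    f=240/np.tan(np.radians(d['vfov'])/2)
    K=np.array([[f,0,d['cx']],[0,f,d['cy']],[0,0,1]])
    return K,cv2.Rodrigues(np.array(d['rvec'],float))[0],np.array(d['tvec'],float).ravel()
def ray(d,u,v,z):
    K,Rm,t=cam(d); c=-Rm.T@t; r=Rm.T@np.linalg.inv(K)@np.array([u,v,1.])
    return c+r*(z-c[2])/r[2]
def proj(d,p):
    K,Rm,t=cam(d); q=K@(Rm@np.array(p,float)+t); return q[:2]/q[2]
def st():
    s=manip.observe(); r=R.from_quat(np.roll(s['tcp_rot'],-1)); return s,r
E
python3 - <<'E'
from h import *
for n in('top','side'):
    d=img(n,n+'0.png'); K,Rm,t=cam(d); print(n,d['vfov'],d['cx'],d['cy'],-Rm.T@t,Rm[2])
s,r=st(); print(s); print(r.as_matrix().round(3))
print({k:v for k,v in d.items() if k!='frame'})
E
```

```text
pics
top 53.05555354077011 313.67995413082895 245.25059956808136 [ 382.00260901 -112.9314246  1004.18792359] [ 0.19178987 -0.0196823  -0.98123863]
side 51.413354350245726 318.2400360076596 237.79126247302125 [206.7118821  869.28977707 755.0945184 ] [ 0.28369329 -0.798599   -0.53080859]
{'time_s': 0.1, 'q': array([-1.19163638e+00,  1.24434385e-01,  1.65150750e+00, -9.66835110e-06,
        1.36747935e+00, -8.26073988e-02]), 'joint_vel': array([ 1.25185927e-03, -1.77991502e-03, -4.63452774e-03,  8.33776395e-04,
        5.55854588e-04, -8.18814052e-05]), 'joint_efforts': array([-3.73803523e-04, -4.18882906e+01, -3.61096358e+01,  7.75584555e-02,
        4.61466657e-02, -7.68567384e-05]), 'ee_pos': array([ 289.35325106, -581.41471435,  213.53121764]), 'tcp_rot': array([-9.03557607e-04,  9.73463926e-01,  2.28838695e-01, -1.39752953e-04]), 'ft_force': array([-0.14196209, -0.19136717,  0.10087273]), 'moment': array([ 0.00715841,  0.00543986, -0.01113219]), 'grip_force': 0.0, 'finger_gap': 1.0013266235185614}
[[ 0.895  0.446 -0.001]
 [ 0.446 -0.895  0.002]
 [ 0.    -0.002 -1.   ]]
{'vfov': 51.413354350245726, 'cx': 318.2400360076596, 'cy': 237.79126247302125, 'rvec': array([ 0.41660305, -2.57231595,  1.41914309]), 'tvec': array([ 490.5648918 ,  231.99364176, 1036.38182518])}
```

View pics/top0.png

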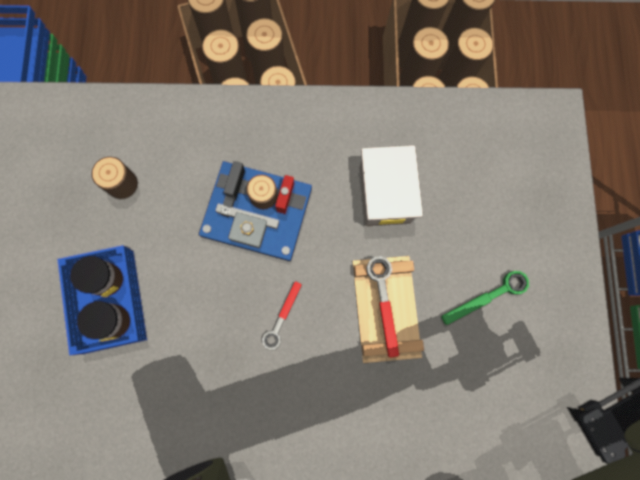

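View pics/side0.png

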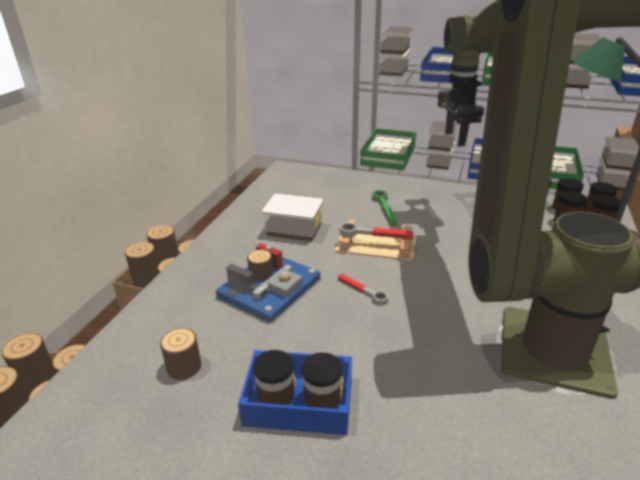

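The wrench candidates in the top view are the large red one on the rest (head 380,268), the small red one (271,339) and the green one (515,283). I choose the large red one on the rest. Next I check it in a close crop and measure it.

Run:
```python
from h import *
d=img('top'); f=d['frame']
a=cv2.resize(f[150:270,190:320],None,fx=4,fy=4,interpolation=cv2.INTER_CUBIC)[:480,:400]
a=cv2.resize(f[155:265,195:315],(400*120//120,367),interpolation=cv2.INTER_CUBIC)
b=cv2.resize(f[250:370,340:440],(400,480),interpolation=cv2.INTER_CUBIC)
c=np.zeros((480,800,3),np.uint8); c[:367,:400]=a; c[:,400:]=b; cv2.imwrite('pics/crop1.png',c)
hsv=cv2.cvtColor(f,cv2.COLOR_BGR2HSV); H,S,V=cv2.split(hsv)
red=(((H<8)|(H>172))&(S>130)&(V>80)).astype(np.uint8)
n,l,s,ce=cv2.connectedComponentsWithStats(red)
for i in range(1,n):
    if s[i,4]>40:
        p=np.argwhere(l==i)[:,::-1].astype(np.float32); r=cv2.minAreaRect(p); print('red',s[i],ce[i],r)
blue=((H>100)&(H<125)&(S>120)&(V>60)).astype(np.uint8)
n,l,s,ce=cv2.connectedComponentsWithStats(blue)
for i in range(1,n):
    if s[i,4]>1500:
        p=np.argwhere(l==i)[:,::-1].astype(np.float32); q=cv2.boxPoints(cv2.minAreaRect(p)); print('blue',ce[i]); print(np.array([ray(d,u,v,25) for u,v in q]).round(0))
```

```text
red [275 176  19  37 337] [284.22551929 194.32047478] ((284.20001220703125, 193.3999786376953), (12.016654014587402, 36.04996109008789), 18.434946060180664)
red [279 282  22  37 291] [289.65635739 299.80412371] ((289.7294616699219, 299.63739013671875), (7.611122131347656, 38.10884094238281), 25.201122283935547)
red [379 301  20  57 635] [388.79527559 329.3984252 ] ((389.01348876953125, 329.0810852050781), (56.38885498046875, 11.836727142333984), 80.53767395019531)
blue [22.33717105 46.75559211]
[[1122.  579.   25.]
 [1123.  472.   25.]
 [ 938.  452.   25.]
 [ 936.  556.   25.]]
blue [258.36468055 222.65003589]
[[ 594.  106.   25.]
 [ 758.   69.   25.]
 [ 703. -127.   25.]
 [ 541.  -85.   25.]]
blue [101.80377266 300.60215581]
[[548. 398.  25.]
 [573. 243.  25.]
 [374. 199.  25.]
 [351. 348.  25.]]
```

View pics/crop1.png

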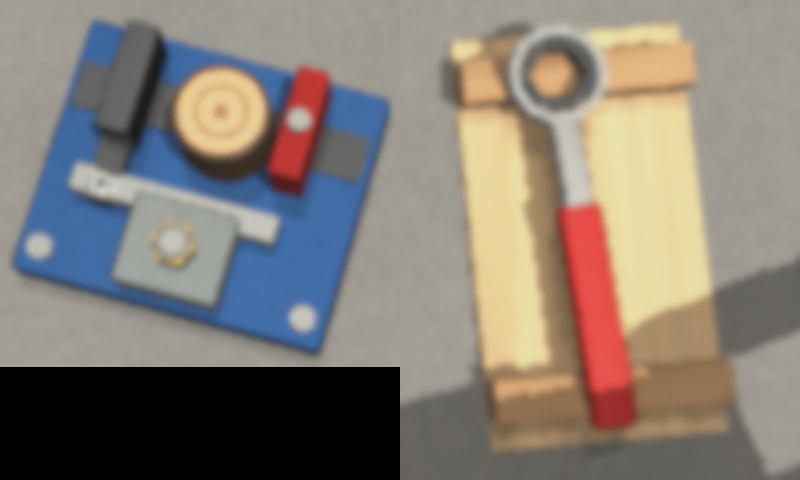

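The crop confirms that the large red wrench lies on the rest (head at px 379.5,268.5). The nut is at px (246.6,227.3), with the jaw to its left and the stop to its right.

Run:
```python
from h import *
d=img('top'); s=img('side')
hd=ray(d,379.5,268.5,56); g=ray(d,389,329.2,54); nut=ray(d,246.6,227.3,65)
for n,p in(('head',hd),('red',g),('nut',nut)): print(n,p.round(1),'side',proj(s,p).round(1))
v=hd-g; print('dist',np.hypot(*v[:2]),'yaw',np.degrees(np.arctan2(v[1],v[0])))
u=v[:2]/np.hypot(*v[:2]); gp=hd[:2]-88*u; print('grip',gp)
# rest corners: bars
for u_,v_ in((455,42),(680,25),(490,450),(728,430)): print(ray(d,340+(u_-400)/4,250+v_/4,6).round(0))
st_,r=st(); print(st_['ee_pos'])
f=s['frame']; a=cv2.resize(f[210:330,210:330],(480,480),interpolation=cv2.INTER_CUBIC); b=cv2.resize(f[210:270,330:420],(320*1,213),interpolation=cv2.INTER_CUBIC)
c=np.zeros((480,800,3),np.uint8); c[:,:480]=a; c[:213,480:]=b; cv2.imwrite('pics/crop2.png',c)
```

```text
head [ 520.8 -263.5   56. ] side [348.4 226.2]
red [ 401.4 -279.5   54. ] side [392.6 230.7]
nut [601.4   2.5  65. ] side [284.1 273. ]
dist 120.40972405344263 yaw 7.627878412889587
grip [ 433.55448821 -275.15997262]
[ 545. -217.    6.]
[ 555. -337.    6.]
[ 336. -232.    6.]
[ 346. -354.    6.]
[ 289.47210628 -581.63807727  214.03396576]
```

View pics/crop2.png

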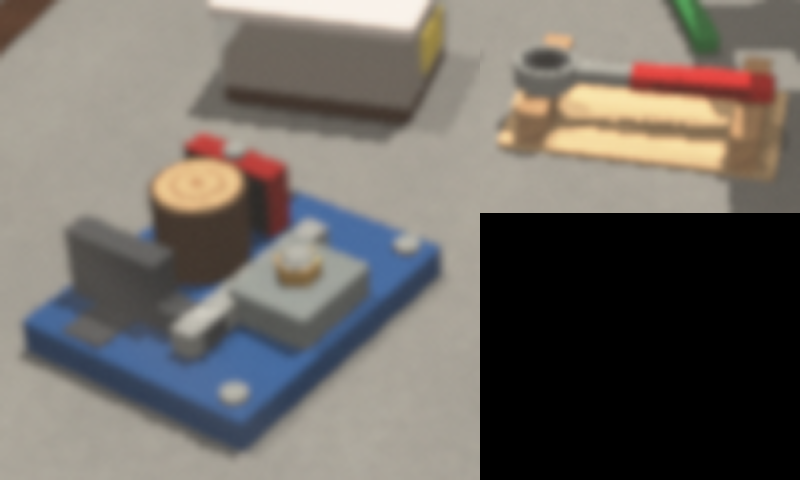

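Request:
send_rows:
  steps: [0,0,0,0,0,0.825,0,0,0,0,0,0.825,0,0,0,0,0,0.825,0,0,0,0,0,0.825]
  grip: 1

```text
time_s: 0.58
ee_pos: [289.5, -581.8, 214.4]
tcp_rot: [-0.0, 0.998, 0.064, -0.0]
ft_force: [0.7, 0.1, -0.5]
finger_gap: 0.999
grip_force: 0.0
```

Request:
send_rows:
  steps: [0.612,-0.949,0,0,0,0,0.612,-0.949,0,0,0,0,0.612,-0.949,0,0,0,0,0.612,-0.949,0,0,0,0,0.612,-0.949,0,0,0,0,0.612,-0.949,0,0,0,0,0.612,-0.949,0,0,0,0,0.612,-0.949,0,0,0,0,0.612,-0.949,0,0,0,0,0.612,-0.949,0,0,0,0,0.612,-0.949,0,0,0,0,0.612,-0.949,0,0,0,0]

```text
time_s: 1.58
ee_pos: [434.5, -274.2, 214.7]
tcp_rot: [0.0, 0.998, 0.066, 0.0]
ft_force: [0.3, -0.2, -0.2]
finger_gap: 1.001
grip_force: 0.0
```

Request:
send_rows:
  steps: [0,0,0.9,0,0,0,0,0,0.9,0,0,0,0,0,0.9,0,0,0,0,0,0.9,0,0,0,0,0,0,0,0,0,0,0,0,0,0,0,0,0,0,0,0,0]

```text
time_s: 2.17
ee_pos: [434.8, -276.1, 126.0]
tcp_rot: [0.001, 0.998, 0.066, 0.001]
ft_force: [-0.3, -0.5, 0.6]
finger_gap: 0.996
grip_force: 0.0
```

Run:
```python
from h import *
d=img('top','top1.png'); s=img('side')
f=s['frame']; a=cv2.resize(f[170:290,310:450],(560,480),interpolation=cv2.INTER_CUBIC); cv2.imwrite('pics/crop3.png',a)
o,r=st(); print(o['ee_pos'],r.as_matrix().round(3),o['q'].round(3))
```

```text
[ 435.22584007 -276.49294981  126.83416678] [[ 0.991  0.131  0.003]
 [ 0.131 -0.991 -0.002]
 [ 0.002  0.003 -1.   ]] [-0.67  -0.106  2.034  0.     1.21   0.769]
```

View pics/crop3.png

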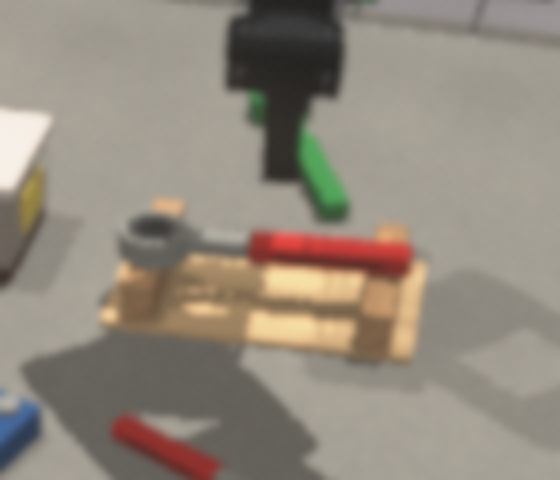

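The fingers straddle the red handle above the grip point. Now I descend and grip.

Request:
send_rows:
  steps: [0,0,0.66,0,0,0,0,0,0.66,0,0,0,0,0,0.66,0,0,0,0,0,0.66,0,0,0,0,0,0.66,0,0,0,0,0,0.66,0,0,0,0,0,0,0,0,0,0,0,0,0,0,0]

```text
time_s: 2.93
ee_pos: [434.3, -275.8, 26.2]
tcp_rot: [-0.0, 0.998, 0.066, -0.0]
ft_force: [-0.6, -0.6, 0.2]
finger_gap: 1.0
grip_force: 0.0
```

Request:
send_rows:
  steps: [0,0,0,0,0,0,0,0,0,0,0,0,0,0,0,0,0,0,0,0,0,0,0,0,0,0,0,0,0,0,0,0,0,0,0,0,0,0,0,0,0,0,0,0,0,0,0,0,0,0,0,0,0,0,0,0,0,0,0,0]
  grip: -1
  newtons: 55

```text
time_s: 3.77
ee_pos: [434.1, -275.5, 25.6]
tcp_rot: [-0.0, 0.998, 0.066, -0.0]
ft_force: [0.3, -0.6, 1.2]
finger_gap: 0.359
grip_force: 0.0
```

Request:
send_rows:
  steps: [0,0,0,0,0,0,0,0,0,0,0,0,0,0,0,0,0,0,0,0,0,0,0,0,0,0,0,0,0,0,0,0,0,0,0,0]

```text
time_s: 4.27
ee_pos: [434.1, -275.5, 25.6]
tcp_rot: [-0.0, 0.998, 0.066, -0.0]
ft_force: [-0.7, -0.2, -0.7]
finger_gap: 0.227
grip_force: 55.0
```

Request:
send_rows:
  steps: [0,0,-0.4,0,0,0,0,0,-0.6,0,0,0,0,0,-0.8,0,0,0,0,0,-0.8,0,0,0,0,0,-0.8,0,0,0,0,0,-0.6,0,0,0,0,0,0,0,0,0,0,0,0,0,0,0]

```text
time_s: 4.93
ee_pos: [434.4, -275.7, 126.4]
tcp_rot: [0.001, 0.998, 0.066, 0.001]
ft_force: [-0.2, -0.7, -3.5]
finger_gap: 0.228
grip_force: 55.0
```

Run:
```python
from h import *
d=img('top'); s=img('side')
f=s['frame']; a=cv2.resize(f[170:270,310:440],(520,400),interpolation=cv2.INTER_CUBIC)
b=cv2.resize(d['frame'][230:360,350:420],(280,520),interpolation=cv2.INTER_CUBIC)
c=np.zeros((520,800,3),np.uint8); c[:400,:520]=a; c[:,520:]=b; cv2.imwrite('pics/crop4.png',c)
o,r=st(); print(o['ee_pos'],r.as_matrix().round(3),o['q'].round(3))
```

```text
[ 433.23621047 -274.82525216  124.16730384] [[ 0.991  0.131 -0.002]
 [ 0.131 -0.991  0.002]
 [-0.002 -0.002 -1.   ]] [-0.67  -0.105  2.038 -0.     1.211  0.769]
```

View pics/crop4.png

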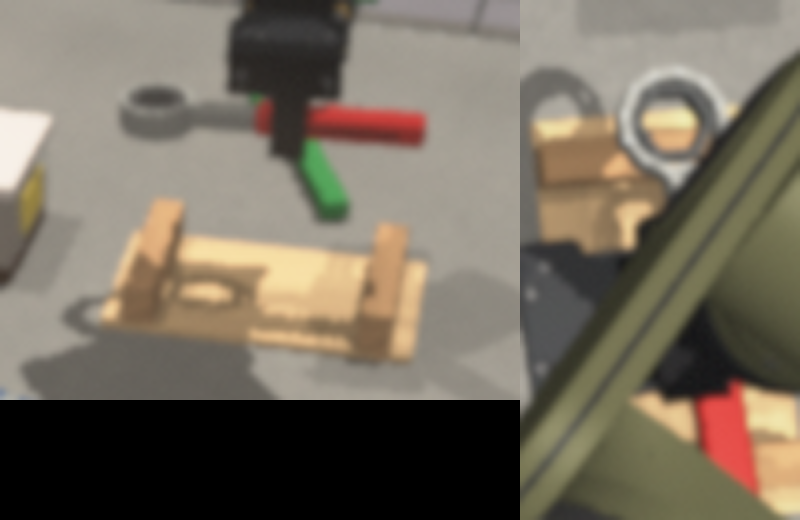

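The wrench is held level. The head rim is centred at top px (388,258) and side px (349.2,194.3). I'll work out its offset from the TCP.

Run:
```python
from h import *
d=img('top'); s=img('side'); o,r=st(); e=o['ee_pos']
h=ray(d,388,258,e[2]+30.4); print(e,h,proj(s,h)); v=(h-e)[:2]; print(v,np.hypot(*v),'bearing',np.degrees(np.arctan2(v[1],v[0])))
n=ray(d,246.6,227.3,65)
# side-view cone/top of nut vs ray
print(n,[ray(s,284.3,274.5,z).round(1) for z in (62,66)])
print(r.inv().apply(h-e))
```

```text
[ 433.13822231 -274.73831623  123.75030596] [ 525.54335221 -263.69702841  154.15030596] [347.25995427 193.92905185]
[92.4051299  11.04128783] 93.06244177527806 bearing 6.81384267371792
[601.38768101   2.45090116  65.        ] [array([600.5,   3.9,  62. ]), array([598.3,   8.9,  66. ])]
[ 92.98145108   1.12389834 -30.62620898]
```

Request:
send_rows:
  steps: [0,0,0,0,0,-0.653,0,0,0,0,0,-0.653,0,0,0,0,0,-0.653,0,0,0,0,0,-0.653,0,0,0,0,0,-0.653,0,0,0,0,0,-0.653,0,0,0,0,0,-0.653,0,0,0,0,0,-0.653,0,0,0,0,0,-0.653,0,0,0,0,0,-0.653]

```text
time_s: 5.97
ee_pos: [433.5, -275.0, 124.1]
tcp_rot: [-0.001, 0.923, 0.384, -0.001]
ft_force: [0.8, -0.5, -3.1]
finger_gap: 0.229
grip_force: 55.0
```

Request:
send_rows:
  steps: [0.755,-0.265,0,0,0,0,0.755,-0.265,0,0,0,0,0.755,-0.265,0,0,0,0,0.755,-0.265,0,0,0,0,0.755,-0.265,0,0,0,0,0.755,-0.265,0,0,0,0,0.755,-0.265,0,0,0,0,0.755,-0.265,0,0,0,0,0.755,-0.265,0,0,0,0,0.755,-0.265,0,0,0,0,0.755,-0.265,0,0,0,0,0.755,-0.265,0,0,0,0]

```text
time_s: 6.97
ee_pos: [537.7, -58.1, 124.1]
tcp_rot: [-0.001, 0.924, 0.382, -0.001]
ft_force: [1.0, 0.4, -3.0]
finger_gap: 0.226
grip_force: 55.0
```

Request:
send_rows:
  steps: [0,0,0.7,0,0,0,0,0,0.7,0,0,0,0,0,0,0,0,0,0,0,0,0,0,0]

```text
time_s: 7.3
ee_pos: [536.4, -58.8, 88.4]
tcp_rot: [-0.001, 0.924, 0.383, -0.002]
ft_force: [-0.0, -0.3, -1.8]
finger_gap: 0.228
grip_force: 55.0
```

Run:
```python
from h import *
d=img('top'); s=img('side')
a=cv2.resize(s['frame'][190:330,210:310],(400,560),interpolation=cv2.INTER_CUBIC)
b=cv2.resize(d['frame'][150:290,200:300],(400,560),interpolation=cv2.INTER_CUBIC)
cv2.imwrite('pics/crop5.png',np.hstack([a,b]))
for _ in range(4):
  o,r=st(); print(o['ee_pos'].round(1))
m=r.as_matrix();print(m.round(3),np.degrees(np.arctan2(m[1,0],m[0,0])),o['q'].round(3))
```

```text
[538.4 -59.4  90.9]
[538.4 -59.4  90.9]
[538.4 -59.4  90.9]
[538.4 -59.4  90.9]
[[ 0.708  0.706  0.   ]
 [ 0.706 -0.708  0.   ]
 [ 0.     0.    -1.   ]] 44.946465368019155 [-0.209 -0.003  2.001  0.     1.144  0.577]
```

View pics/crop5.png

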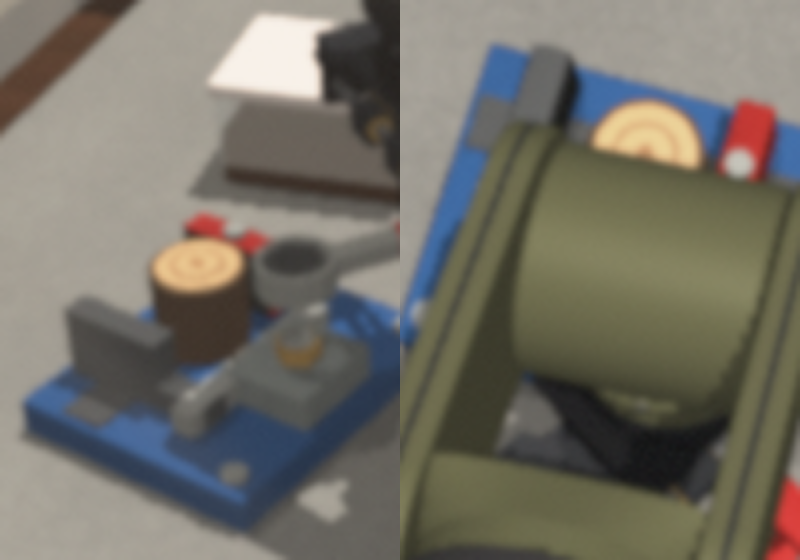

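Run:
```python
from h import *
s=img('side'); o,r=st(); e=o['ee_pos']
print(e, ray(s,283,253.75,120.9), ray(s,284.3,274.5,64))
u=np.array([.707,.707]); 
for L in(86,88,90,93): p=[*(np.array([538.2,-59.2])+L*u),120.9]; print(L,p,proj(s,p))
print(proj(s,[600.5,3,120.9]),proj(s,[600.5,3,64]))
f=s['frame']; g=cv2.cvtColor(f,cv2.COLOR_BGR2GRAY)[235:290,268:300]; 
hsv=cv2.cvtColor(f,cv2.COLOR_BGR2HSV)
m=cv2.inRange(hsv,(8,90,60),(28,255,255)); p=np.argwhere(m[270:290,270:305]); print('brass',p.mean(0)[::-1]+[270,270],len(p),p.min(0)+270,p.max(0)+270)
print(g[::2,::2])
```

```text
[538.82603226 -59.61533598  91.56149639] [600.25201902   4.17688715 120.9       ] [599.39706112   6.42583283  64.        ]
86 [np.float64(599.0020000000001), np.float64(1.6019999999999968), 120.9] [283.93433806 253.24253888]
88 [np.float64(600.416), np.float64(3.015999999999991), 120.9] [283.12703745 253.46771874]
90 [np.float64(601.83), np.float64(4.429999999999993), 120.9] [282.31870512 253.69318637]
93 [np.float64(603.951), np.float64(6.550999999999988), 120.9] [281.1042678  254.03192862]
[283.09570093 253.45784412] [284.41774379 273.59022923]
brass [284.5        278.76315789] 38 [276 280] [281 289]
[[ 70  62  58  56  53  52  52  53  53  55  57  59  63  69  73  78]
 [ 97  93  90  87  79  76  73  66  61  59  56  54  52  51  51  52]
 [108 104 104 100  99  98  96  90  89  89  87  78  74  73  70  64]
 [146 143 140 122 116 116 114 103 101 100  99  97  96  96  95  92]
 [164 165 164 159 155 156 154 143 141 141 138 119 113 114 112 104]
 [169 168 163 162 163 161 163 161 161 161 159 155 155 156 155 144]
 [168 156 138 146 158 160 156 150 150 155 156 161 163 162 161 157]
 [114 107 102 111 127
[... 686 characters left out ...]
 107 111 100  79  73  71  67]
 [ 55  55  57  59  66  86  96  93  92  98  95  93  90  95  89  69]
 [ 54  55  66  82  93  97  92  89  92 103  97  90  89  90  91  79]
 [ 54  60  81  99  99  95  93  96  99 103 100  90  87  86  81  78]
 [ 63  91  99  98  96  95  91  97  97  98  93  89  93  93  84  78]
 [ 90 100 101  99  97  97  93  95  95  93  86  89  96  97  90  81]
 [106  99  99  98  97  98  94  90  90  89  85  92  95  93  84  79]
 [ 98  97  99 100  98  99  97  89  82  80  82  86  85  82  79  78]
 [ 96  88  91  95  99  99  98  98  94  91  90  84  80  78  78  75]
 [ 88  84  85  87  90  92  96  98  98  99  94  82  78  78  75  65]
 [ 83  82  83  85  84  85  87  91  96  92  83  78  77  75  65  57]]
```

The head and nut agree in the side view to about 2 mm. I descend until the cone takes the head.

Request:
send_rows:
  steps: [0,0,0.4,0,0,0,0,0,0.4,0,0,0,0,0,0.3,0,0,0,0,0,0.2,0,0,0,0,0,0.1,0,0,0,0,0,0,0,0,0]

```text
time_s: 7.95
ee_pos: [537.4, -59.1, 54.4]
tcp_rot: [-0.001, 0.924, 0.382, -0.001]
ft_force: [0.0, 0.3, -3.5]
finger_gap: 0.228
grip_force: 55.0
```

Request:
send_rows:
  steps: [0,0,0.08,0,0,0,0,0,0.08,0,0,0,0,0,0,0,0,0]

```text
time_s: 8.2
ee_pos: [538.3, -59.2, 51.6]
tcp_rot: [-0.0, 0.924, 0.382, 0.0]
ft_force: [0.1, 0.1, -2.5]
finger_gap: 0.224
grip_force: 55.0
```

```bash
cat > q.py <<'E'
from h import *
s,r=st(); m=r.as_matrix(); e=s['ee_pos']; F=s['ft_force']; N=np.array([600.5,3])
a=(e[:2]-N)/1000
print('t',round(s['time_s'],2),'ee',e.round(1),'yaw',np.degrees(np.arctan2(m[1,0],m[0,0])).round(1),'F',F.round(1),'M',s['moment'].round(3),'tauN',(a[0]*F[1]-a[1]*F[0]+s['moment'][2]).round(3),'tilt',m[:2,2].round(3),'q6',s['q'][5].round(2))
E
python3 q.py
```

```text
t 8.2 ee [538.3 -59.2  51.6] yaw 45.0 F [ 0.1  0.1 -2.5] M [-0.019  0.003  0.018] tauN 0.015 tilt [-0.  0.] q6 0.58
```

Request:
send_rows:
  steps: [0,0,0.04,0,0,0,0,0,0.04,0,0,0,0,0,0,0,0,0]

```text
time_s: 8.45
ee_pos: [538.7, -59.3, 50.1]
tcp_rot: [0.0, 0.924, 0.382, 0.0]
ft_force: [-0.6, 0.7, -0.9]
finger_gap: 0.229
grip_force: 55.0
```

```bash
python3 q.py
```

```text
t 8.45 ee [538.7 -59.3  50.1] yaw 45.0 F [-0.6  0.7 -0.9] M [0.094 0.052 0.099] tauN 0.017 tilt [ 0.001 -0.   ] q6 0.58
```

Request:
send_rows:
  steps: [0,0,0.04,0,0,0,0,0,0,0,0,0,0,0,0,0,0,0]

```text
time_s: 8.7
ee_pos: [538.8, -59.3, 49.5]
tcp_rot: [0.0, 0.924, 0.382, 0.001]
ft_force: [-1.5, 0.3, 2.2]
finger_gap: 0.228
grip_force: 55.0
```

```bash
python3 q.py
```

```text
t 8.7 ee [538.8 -59.3  49.5] yaw 45.0 F [-1.5  0.3  2.2] M [ 0.202 -0.028  0.03 ] tauN -0.084 tilt [ 0.001 -0.   ] q6 0.58
```

Request:
send_rows:
  steps: [0.004,-0.176,0,0,0,0.5,0.004,-0.176,0,0,0,0.5,0.004,-0.176,0,0,0,0.5,0.004,-0.176,0,0,0,0.5]

```text
time_s: 9.03
ee_pos: [528.3, -46.0, 48.9]
tcp_rot: [0.001, 0.958, 0.287, 0.001]
ft_force: [2.7, -1.3, -3.4]
finger_gap: 0.228
grip_force: 55.0
```

```bash
python3 q.py
```

```text
t 9.03 ee [528.3 -46.   48.9] yaw 33.3 F [ 2.7 -1.3 -3.4] M [-0.274 -0.624 -0.025] tauN 0.202 tilt [ 0.003 -0.001] q6 0.8
```

The vertical force dropped, so the hexagons have probably aligned. I press down gently.

Request:
send_rows:
  steps: [0,0,0.08,0,0,0,0,0,0.08,0,0,0,0,0,0,0,0,0]

```text
time_s: 9.28
ee_pos: [528.2, -46.3, 45.8]
tcp_rot: [0.001, 0.957, 0.289, 0.001]
ft_force: [-2.0, -2.8, 5.3]
finger_gap: 0.228
grip_force: 55.0
```

```bash
python3 q.py
```

```text
t 9.28 ee [528.2 -46.3  45.8] yaw 33.6 F [-2.  -2.8  5.3] M [-0.096 -0.194  0.091] tauN 0.198 tilt [ 0.002 -0.001] q6 0.8
```

Request:
send_rows:
  steps: [-0.04,0,0,0,0,0,0,0,0.04,0,0,0,0,0,0.04,0,0,0,0,0,0,0,0,0]

```text
time_s: 9.62
ee_pos: [527.8, -46.5, 43.9]
tcp_rot: [0.001, 0.957, 0.289, 0.002]
ft_force: [0.9, -0.6, 5.1]
finger_gap: 0.229
grip_force: 55.0
```

```bash
python3 q.py
```

```text
t 9.62 ee [527.8 -46.5  43.9] yaw 33.5 F [ 0.9 -0.6  5.1] M [ 0.202 -0.704  0.036] tauN 0.121 tilt [ 0.003 -0.   ] q6 0.8
```

Request:
send_rows:
  steps: [0,0,0.04,0,0,0,0,0,0.04,0,0,0,0,0,0.03,0,0,0,0,0,0,0,0,0]

```text
time_s: 9.95
ee_pos: [527.5, -46.7, 41.1]
tcp_rot: [0.001, 0.957, 0.289, 0.001]
ft_force: [-0.7, -0.9, 6.3]
finger_gap: 0.228
grip_force: 55.0
```

```bash
python3 q.py
python3 - <<'E'
from h import *
s=img('side'); a=cv2.resize(s['frame'][235:315,220:340],(720,480),interpolation=cv2.INTER_CUBIC); cv2.imwrite('pics/crop6.png',a)
print(proj(s,[600.5,3,70]),proj(s,[600.5,3,50]))
E
```

```text
t 9.95 ee [527.5 -46.7  41.1] yaw 33.5 F [-0.7 -0.9  6.3] M [ 0.028 -0.523  0.008] tauN 0.039 tilt [ 0.003 -0.001] q6 0.8
[284.28156381 271.51644798] [284.73263298 278.38543724]
```

View pics/crop6.png

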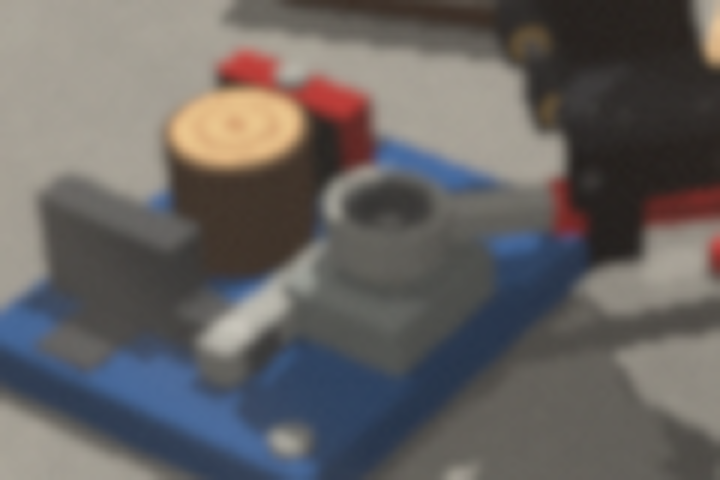

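The rim centre at px (284.2,268.8) means the head top is near z = 78, so it is still resting on top of the nut with a slight tilt. I keep turning clockwise under light pressure.

Request:
send_rows:
  steps: [0.004,-0.176,0,0,0,0.5,0.004,-0.176,0,0,0,0.5,0.004,-0.176,0,0,0,0.5]

```text
time_s: 10.25
ee_pos: [521.0, -35.3, 41.0]
tcp_rot: [0.001, 0.977, 0.215, 0.001]
ft_force: [0.4, -2.1, 5.4]
finger_gap: 0.228
grip_force: 55.0
```

```bash
python3 q.py
```

```text
t 10.25 ee [521.  -35.3  41. ] yaw 24.8 F [ 0.4 -2.1  5.4] M [-0.096 -0.586  0.245] tauN 0.426 tilt [ 0.003 -0.001] q6 0.97
```

Request:
send_rows:
  steps: [0.004,-0.176,0,0,0,0.5,0.004,-0.176,0,0,0,0.5,0.004,-0.176,0,0,0,0.5]

```text
time_s: 10.5
ee_pos: [516.2, -22.8, 40.9]
tcp_rot: [0.001, 0.99, 0.141, 0.001]
ft_force: [-0.1, -1.7, 4.3]
finger_gap: 0.225
grip_force: 55.0
```

```bash
python3 q.py;  python3 - <<'E'
from h import *
s=img('side'); hsv=cv2.cvtColor(s['frame'],cv2.COLOR_BGR2HSV)
c=s['frame'][255:290,272:300].mean(2).astype(int); print(c[:,8:20:3].T)
E
```

```text
t 10.5 ee [516.2 -22.8  40.9] yaw 16.3 F [-0.1 -1.7  4.3] M [-0.149 -0.626  0.255] tauN 0.396 tilt [ 0.003 -0.001] q6 1.14
[[ 67  66  64  61  61  61  68  93 121 126 110  90  74  65  64  71  87 107
  119 114 102  96  93  94  93  91  85  83  83  90  95  97  96  90  86]
 [148 142 125 103  95 100 115 137 146 127  96  71  59  55  60  88 116 115
  100  96  95  95  93  93  94  91  88  81  79  83  90  96  97  96  92]
 [158 158 152 138 122 114 116 131 140 124  92  68  58  55  57  63  74  76
   82  92  96  95  93  92  92  92  88  81  78  81  90  95  97  95  91]
 [161 160 161 154 140 124 115 122 131 120  98  77  65  58  58  59  65  77
   90  95  92  91  90  90  90  87  82  78  76  81  88  90  87  81  78]]
```

Torque about the nut is 0.4 N m, so the socket has caught and the nut is turning, but the head sits high and tilted. I ease back, then tilt the head down.

Request:
send_rows:
  steps: [0.004,0.176,0,0,0,-0.5,0,0,0,0,-0.3,0,0,0,0,0,-0.3,0,0,0,0,0,0,0]

```text
time_s: 10.88
ee_pos: [515.9, -27.3, 40.2]
tcp_rot: [0.006, 0.985, 0.167, -0.032]
ft_force: [-4.9, -3.3, 7.7]
finger_gap: 0.23
grip_force: 55.0
```

```bash
cat >> q.py <<'E'
d=img('side'); g=d['frame'].astype(int).mean(2)
# dark hole of ring: centroid row
w=g[258:282,274:296]; m=(w<70); p=np.argwhere(m); print('hole',(p.mean(0)+[258,274]).round(2),len(p))
E
python3 q.py
```

```text
t 10.88 ee [515.9 -27.3  40.2] yaw 19.3 F [-4.9 -3.3  7.7] M [-0.415  0.18  -0.011] tauN 0.121 tilt [-0.061 -0.022] q6 1.11
hole [265.26 281.32] 103
```

Request:
send_rows:
  steps: [-0.06,0,0,0,0,0,0,0,0,0,0,0]

```text
time_s: 11.1
ee_pos: [515.8, -27.3, 40.2]
tcp_rot: [0.005, 0.986, 0.167, -0.029]
ft_force: [3.6, -0.6, 1.6]
finger_gap: 0.225
grip_force: 55.0
```

```bash
python3 q.py
python3 - <<'E'
from h import *
s=img('side'); a=cv2.resize(s['frame'][240:310,230:320],(720,560),interpolation=cv2.INTER_CUBIC); cv2.imwrite('pics/crop7.png',a)
E
```

```text
t 11.1 ee [515.8 -27.3  40.2] yaw 19.2 F [ 3.6 -0.6  1.6] M [-0.093 -0.711 -0.015] tauN 0.143 tilt [-0.055 -0.02 ] q6 1.11
hole [265.29 281.59] 102
```

View pics/crop7.png

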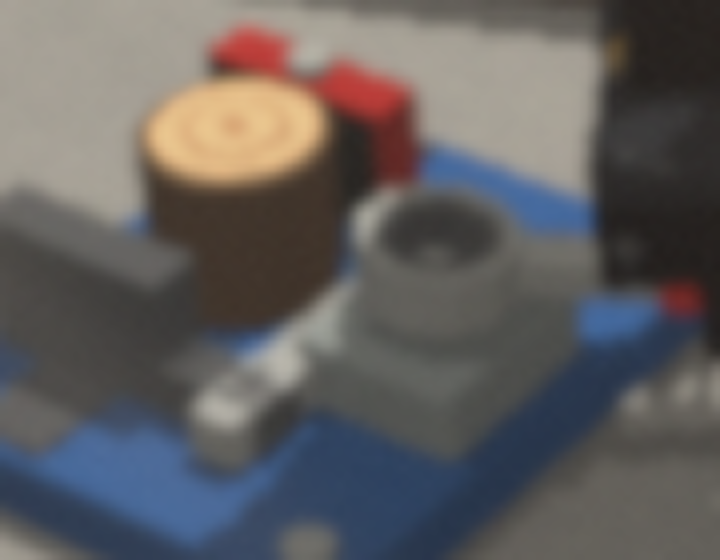

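```bash
cat > jaw.py <<'E'
from h import *
d=img('side'); a=cv2.imread('pics/side0.png'); b=d['frame']
def tm(x0,x1,y0,y1):
    t=a[y0:y1,x0:x1]; r=cv2.matchTemplate(cv2.resize(b[y0-8:y1+8,x0-8:x1+14],None,fx=4,fy=4,interpolation=cv2.INTER_CUBIC),cv2.resize(t,None,fx=4,fy=4,interpolation=cv2.INTER_CUBIC),cv2.TM_CCOEFF_NORMED)
    _,v,_,l=cv2.minMaxLoc(r); return np.array(l)/4-8,round(v,3)
print('jaw',tm(226,256,262,282),'log',tm(246,272,248,278),'still',tm(216,226,280,295))
E
python3 jaw.py
python3 - <<'E'
from h import *
d=img('side'); v=np.array([np.sin(np.radians(14.5)),np.cos(np.radians(14.5)),0])
p=np.array([690,60,60.]); print('px for 10mm of jaw to -y', proj(d,p-10*v)-proj(d,p))
E
```

```text
jaw (array([ 0.75, -0.25]), 0.982) log (array([0., 0.]), 0.999) still (array([0., 0.]), 0.996)
px for 10mm of jaw to -y [ 2.84743673 -2.20682579]
```

The template match shows the jaw has moved only about 2 mm. The wrench is nose-up in the grip, so I level it by rotating the tool nose-down about the head.

Request:
send_rows:
  steps: [-0.03,0,-0.14,0,-0.4,0,-0.03,0,-0.14,0,-0.4,0,0,0,0,0,0,0]

```text
time_s: 11.55
ee_pos: [514.6, -27.5, 47.4]
tcp_rot: [0.012, 0.983, 0.167, -0.07]
ft_force: [1.9, -3.0, 2.2]
finger_gap: 0.228
grip_force: 55.0
```

```bash
python3 q.py;python3 jaw.py
```

```text
t 11.55 ee [514.6 -27.5  47.4] yaw 19.2 F [ 1.9 -3.   2.2] M [-0.315 -0.633 -0.101] tauN 0.218 tilt [-0.133 -0.047] q6 1.14
hole [265.33 280.77] 111
jaw (array([ 0.75, -0.25]), 0.982) log (array([0., 0.]), 0.997) still (array([0., 0.]), 0.997)
```

Request:
send_rows:
  steps: [0.005,0,0.04,0,0,0,0.005,0,0.04,0,0,0,0,0,0,0,0,0]

```text
time_s: 11.9
ee_pos: [514.4, -27.5, 45.6]
tcp_rot: [0.012, 0.984, 0.166, -0.068]
ft_force: [1.2, -2.2, 5.2]
finger_gap: 0.227
grip_force: 55.0
```

```bash
python3 q.py
```

```text
t 11.9 ee [514.4 -27.5  45.6] yaw 19.2 F [ 1.2 -2.2  5.2] M [-0.162 -0.739 -0.019] tauN 0.209 tilt [-0.13  -0.046] q6 1.14
hole [265.39 280.92] 113
```

Request:
send_rows:
  steps: [0.004,-0.176,0,0,0,0.5,0.004,-0.088,0,0,0,0.25,0,0,0,0,0,0]

```text
time_s: 12.2
ee_pos: [512.5, -21.3, 45.6]
tcp_rot: [0.015, 0.989, 0.129, -0.068]
ft_force: [0.5, -4.1, 5.2]
finger_gap: 0.223
grip_force: 55.0
```

```bash
python3 q.py;python3 jaw.py
```

```text
t 12.2 ee [512.5 -21.3  45.6] yaw 14.8 F [ 0.5 -4.1  5.2] M [-0.347 -0.746  0.102] tauN 0.474 tilt [-0.13  -0.047] q6 1.23
hole [265.39 280.9 ] 108
jaw (array([ 0.75, -0.25]), 0.979) log (array([0., 0.]), 0.997) still (array([ 0.25, -0.25]), 0.995)
```

Run:
```python
from h import *
d=img('side'); o,r=st(); e=o['ee_pos']
hsv=cv2.cvtColor(d['frame'],cv2.COLOR_BGR2HSV); H,S,V=cv2.split(hsv)
red=(((H<8)|(H>172))&(S>110)&(V>50)).astype(np.uint8)
n,l,s,ce=cv2.connectedComponentsWithStats(red)
for i in range(1,n):
    if s[i,4]>15: p=np.argwhere(l==i)[:,::-1].astype(np.float32); print(s[i],ce[i].round(1),cv2.minAreaRect(p)); 
tx=r.as_matrix()[:,0]; u=tx[:2]/np.hypot(*tx[:2]); print('u',u)
N=np.array([600.5,3])
for k in(0,65,100,140,175):
    for z in(50,60,70): print(k,z,proj(d,[*(N-k*u),z]).round(1),end=' ')
    print()
i=[i for i in range(1,n) if s[i,4]>15 and ce[i][0]>300 ]
for j in i:
    x,y,w,h,_=s[j]
    print([(c,np.where(l[:,c]==j)[0].min(),np.where(l[:,c]==j)[0].max()) for c in range(x,x+w,3)])
```

```text
[257 244   9   6  41] [261.4 246.3] ((261.2297058105469, 246.12161254882812), (8.38434886932373, 4.767570495605469), 9.462321281433105)
[268 248  14  15 101] [276. 254.] ((276.46002197265625, 253.78001403808594), (16.200002670288086, 9.000000953674316), 53.13010025024414)
[326 270  39  22 429] [346.4 277.6] ((346.4520568847656, 276.2022705078125), (39.77961730957031, 17.252487182617188), 20.924503326416016)
[312 275   6   4  17] [314.4 276.6] ((314.2500305175781, 276.7500305175781), (4.242640495300293, 3.535533905029297), 45.0)
u [0.96651442 0.25661232]
0 50 [284.7 278.4] 0 60 [284.5 275. ] 0 70 [284.3 271.5] 
65 50 [312.1 279.2] 65 60 [312.  275.8] 65 70 [311.9 272.3] 
100 50 [327.  279.6] 100 60 [327.  276.2] 100 70 [326.9 272.7] 
140 50 [344.  280.1] 140 60 [344.1 276.7] 140 70 [344.1 273.2] 
175 50 [359.  280.5] 175 60 [359.1 277.1] 175 70 [359.3 273.6] 
[(326, np.int64(274), np.int64(276)), (329, np.int64(273), np.int64(278)), (332, np.int64(270), np.int64(278)), (335, np.int64(270), np.int64(278)), (338, np.int64(270), np.int64(279)), (341, np.int64(270), np.int64(280)), (344, np.int64(270), np.int64(282)), (347, np.int64(270), np.int64(283)), (350, np.int64(271), np.int64(285)), (353, np.int64(271), np.int64(287)), (356, np.int64(271), np.int64(288)), (359, np.int64(283), np.int64(290)), (362, np.int64(284), np.int64(291))]
[(312, np.int64(276), np.int64(276)), (315, np.int64(275), np.int64(278))]
```

```bash
cat > sil.py <<'E'
from h import *
d=img('side'); a=cv2.imread('pics/side0.png').astype(int); b=d['frame'].astype(int)
df=np.abs(a-b).sum(2)
N=np.array([600.5,3])
def sil(z0,z1,cx=N):
    th=np.linspace(0,2*np.pi,120,endpoint=False)
    P=np.array([proj(d,[cx[0]+24*np.cos(t),cx[1]+24*np.sin(t),z]) for z in(z0,z1) for t in th],np.float32)
    return cv2.convexHull(P)[:,0]
for dz in(0,6,12):
    h=sil(50+dz,70+dz); print(dz,'cols',h[:,0].min().round(1),h[:,0].max().round(1),'rows',h[:,1].min().round(1),h[:,1].max().round(1), end=' top at cols:')
    for c in(279,282,285,288,291):
        m=np.zeros((4800,6400),np.uint8); cv2.fillPoly(m,[np.round((h+.5)*10).astype(int)],1); rr=np.where(m[:,c*10+5])[0]/10-.5; print(c,rr.min(),rr.max(),end=' ')
    print()
for c in(279,282,285,288,291): print(c,'diff',df[258:290,c])
S=cv2.cvtColor(d['frame'],cv2.COLOR_BGR2HSV)[:,:,1]
for c in(279,282,285,288,291): print(c,'sat',S[258:290,c])
E
python3 sil.py
```

```text
0 cols 274.0 294.9 rows 265.6 284.6 top at cols:279 266.7 283.8 282 265.9 284.5 285 265.6 284.5 288 265.9 284.1 291 266.8 282.9 
6 cols 273.8 294.8 rows 263.5 282.5 top at cols:279 264.6 281.8 282 263.8 282.5 285 263.5 282.5 288 263.8 282.0 291 264.7 280.9 
12 cols 273.7 294.7 rows 261.4 280.4 top at cols:279 262.5 279.8 282 261.7 280.4 285 261.4 280.4 288 261.7 279.9 291 262.7 278.7 
279 diff [ 12  15  12   4  29  82 104  91  75  42  88 173 249 275 257 216 181 160
 123  79  60  59  85 146 203 214 201 186 154 104  53  19]
282 diff [  5   8   4  14  83 137 106  34  90 183 264 302 300 285 288 272 222 190
 168 117  60  55  45  63 154 218 228 211 191 168 121  69]
285 diff [  4   5   5  11  53  88  66 191 310 361 367 335 300 276 291 282 231 200
 181 133  73  59  51  69 162 227 232 211 197 191 174 127]
288 diff [  3   6   5   8  52  88  59 149 292 351 328 282 256 268 261 224 201 177
 131  79  63  49  90 156 213 241 236 209 184 154 114  76]
291 diff [  9   3   8   5   4  35  75  76  50 102 109  94  96 128 162 186 197 200
 191 189 187 201 222 240 246 234 205 153  97  55  40  32]
279 sat [156 158 155 150 119  79  47  27  20  19  21  13  13  16  17  20  20  21
  23  18  21  19  16  17  12  11  13  13  13  11  11  12]
282 sat [54 54 66 58 26 11 18 19 19 17 18 13 15 17 18 20 21 18 18 19 18 16 19 14
 12  9 15 11 13 10 13 11]
285 sat [ 55 111 136 127  82  31   2  14  16  18  18  13  15  18  21  17  21  20
  18  18  18  19  19  17  15  10  12  11  10  13  10  11]
288 sat [  5  60 111 125  88  36   5  11  16  20  17  18  17  16  17  19  21  18
  16  16  16  16  14  15   9  10   9   8  11  11  11  12]
291 sat [ 22   2  51 107 128 103  55  19   4  13  16  17  19  17  19  21  19  20
  17  17  17  14  15  10  13  10  13  12   9  13  10  10]
```

The silhouette puts the head about 9 mm high and the handle at the right height, so it is still nose-up by about 0.09 rad. I rotate further nose-down about the head.

Request:
send_rows:
  steps: [-0.037,0,-0.1,0,-0.3,0,-0.037,0,-0.1,0,-0.3,0,-0.037,0,-0.1,0,-0.3,0,0,0,0,0,0,0]

```text
time_s: 12.73
ee_pos: [511.6, -21.5, 53.6]
tcp_rot: [0.02, 0.985, 0.129, -0.112]
ft_force: [1.6, -2.9, 4.1]
finger_gap: 0.229
grip_force: 55.0
```

```bash
cat > hd.py <<'E'
from h import *
# head height from top edge saturation crossing; handle tilt from red top edge
d=img('side'); S=cv2.cvtColor(d['frame'],cv2.COLOR_BGR2HSV)[:,:,1].astype(float)
base={279:266.7,285:265.6,288:265.9,291:266.8}
out=[]
for c,b in base.items():
    k=S[256:276,c]; i=[j for j in range(3,19) if k[j]>=65>k[j+1]]
    if i: j=i[-1]; out.append((b-(256+j+(k[j]-65)/(k[j]-k[j+1])))*2.9)
print('head height mm above seat',np.round(out,1))
H,S2,V=cv2.split(cv2.cvtColor(d['frame'],cv2.COLOR_BGR2HSV)); red=((H<8)|(H>172))&(S2>110)&(V>50)
print('red top',[(c,int(np.where(red[255:300,c])[0].min()+255)) for c in range(320,372,3) if red[255:300,c].any()])
E
python3 q.py; python3 hd.py; python3 jaw.py
```

```text
t 12.73 ee [511.6 -21.5  53.6] yaw 14.8 F [ 1.6 -2.9  4.1] M [-0.267 -0.874  0.129] tauN 0.428 tilt [-0.216 -0.069] q6 1.25
hole [264.66 282.9 ] 123
head height mm above seat [10.2  9.8  9.9  9.7]
red top [(326, 270), (329, 267), (332, 266), (335, 266), (338, 266), (341, 266), (344, 266), (347, 266), (350, 266), (353, 266), (356, 266), (359, 283), (362, 284)]
jaw (array([ 0.75, -0.25]), 0.979) log (array([0., 0.]), 0.998) still (array([ 0.25, -0.25]), 0.995)
```

The head and handle are now both about 10–12 mm up and level, so the head is sitting on the nut. I turn clockwise about the vertical under light pressure.

Request:
send_rows:
  steps: [0.004,-0.184,0,0.113,0,0.487,0.004,-0.184,0,0.113,0,0.487,0,0,0,0,0,0]

```text
time_s: 13.13
ee_pos: [509.5, -12.4, 53.1]
tcp_rot: [0.015, 0.991, 0.079, -0.112]
ft_force: [4.3, -2.5, 3.8]
finger_gap: 0.23
grip_force: 55.0
```

```bash
python3 q.py; python3 hd.py; python3 jaw.py
```

```text
t 13.13 ee [509.5 -12.4  53.1] yaw 9.0 F [ 4.3 -2.5  3.8] M [-0.236 -1.372  0.208] tauN 0.506 tilt [-0.219 -0.046] q6 1.35
hole [265.61 286.71] 199
head height mm above seat [10.3  9.6 11.3]
red top [(323, 269), (326, 268), (329, 269), (332, 269), (335, 269), (338, 270), (341, 270), (344, 270), (347, 270), (350, 270), (353, 270), (356, 270), (359, 283), (362, 284)]
jaw (array([ 1. , -0.5]), 0.965) log (array([0., 0.]), 0.997) still (array([ 0.25, -0.25]), 0.993)
```

Request:
send_rows:
  steps: [0.03,0.184,0,-0.113,0,-0.487,0.02,0,0,0,0,0,0,0,0,0,0,0]

```text
time_s: 13.53
ee_pos: [510.1, -16.8, 52.4]
tcp_rot: [0.017, 0.988, 0.104, -0.114]
ft_force: [0.9, -2.4, 6.1]
finger_gap: 0.224
grip_force: 55.0
```

```bash
python3 q.py; python3 hd.py
```

```text
t 13.53 ee [510.1 -16.8  52.4] yaw 12.0 F [ 0.9 -2.4  6.1] M [-0.293 -0.764  0.026] tauN 0.264 tilt [-0.221 -0.057] q6 1.3
hole [265.14 285.35] 162
head height mm above seat [9.8 9.6 9.9]
red top [(326, 268), (329, 268), (332, 268), (335, 268), (338, 268), (341, 268), (344, 268), (347, 268), (350, 268), (353, 268), (356, 269), (359, 283), (362, 284)]
```

Request:
send_rows:
  steps: [0.01,0,0.04,0,0,0,0.01,0,0.04,0,0,0,0,0,0,0,0,0]

```text
time_s: 13.88
ee_pos: [509.6, -17.0, 50.3]
tcp_rot: [0.017, 0.988, 0.104, -0.115]
ft_force: [-0.1, -1.7, 5.9]
finger_gap: 0.229
grip_force: 55.0
```

```bash
python3 q.py; python3 hd.py
```

```text
t 13.88 ee [509.6 -17.   50.3] yaw 12.0 F [-0.1 -1.7  5.9] M [-0.29  -0.569 -0.001] tauN 0.151 tilt [-0.223 -0.058] q6 1.3
hole [265.29 285.52] 159
head height mm above seat [10.5  9.5 10.1 13.8]
red top [(326, 269), (329, 269), (332, 269), (335, 269), (338, 269), (341, 270), (344, 270), (347, 270), (350, 270), (353, 270), (356, 270), (359, 283), (362, 284)]
```

The head stays at about 10 mm while the handle drops. The nose-up ring is catching a nut corner and dragging the nut, so I level it, unload it and check.

Request:
send_rows:
  steps: [-0.039,0,-0.108,0,-0.25,0,-0.039,0,-0.108,0,-0.25,0,0,0,0,0,0,0]

```text
time_s: 14.23
ee_pos: [509.3, -16.9, 55.4]
tcp_rot: [0.02, 0.985, 0.104, -0.139]
ft_force: [1.3, -2.5, 2.5]
finger_gap: 0.227
grip_force: 55.0
```

```bash
python3 q.py; python3 hd.py
python3 - <<'E'
from h import *
d=img('side'); o,r=st(); tx=r.as_matrix()[:,0]; u=tx[:2]/np.hypot(*tx[:2]); n=np.array([-u[1],u[0]]); N=np.array([600.5,3])
for z in(70,80):
  print(z,[np.concatenate([proj(d,[*(N-k*u+s*11*n),z]) for s in(-1,)]).round(1).tolist() for k in(100,120,140,160,175)])
E
```

```text
t 14.23 ee [509.3 -16.9  55.4] yaw 11.9 F [ 1.3 -2.5  2.5] M [-0.309 -0.887  0.054] tauN 0.312 tilt [-0.27  -0.068] q6 1.31
hole [265.14 286.48] 192
head height mm above seat [10.1  9.8 12.2]
red top [(323, 267), (326, 267), (329, 267), (332, 267), (335, 267), (338, 267), (341, 267), (344, 267), (347, 267), (350, 267), (353, 267), (356, 267), (359, 283), (362, 284)]
70 [[327.3, 271.3], [335.8, 271.8], [344.3, 272.3], [352.9, 272.8], [359.4, 273.1]]
80 [[327.2, 267.8], [335.8, 268.3], [344.4, 268.8], [353.0, 269.3], [359.5, 269.6]]
```

```bash
cat > tilt.py <<'E'
from h import *
d=img('side'); o,r=st(); tx=r.as_matrix()[:,0]; u=tx[:2]/np.hypot(*tx[:2]); n=np.array([-u[1],u[0]]); N=np.array([600.5,3])
f=d['frame'].astype(float); R_=f[:,:,2]-f[:,:,:2].max(2)
K=[];Z=[]
for k in np.arange(105,172,5):
    c70=proj(d,[*(N-k*u-11*n),70]); c90=proj(d,[*(N-k*u-11*n),90]); c=int(round(c70[0]))
    col=R_[:,c]; top=col[262:278].max(); j=next((j for j in range(256,280) if col[j]<top/2<=col[j+1]),None)
    if j is None: continue
    e=j+(top/2-col[j])/(col[j+1]-col[j]); K.append(k); Z.append(70+(c70[1]-e)*20/(c70[1]-c90[1]))
K=np.array(K);Z=np.array(Z); p=np.polyfit(K,Z-70,1); print('handle z above seat',dict(zip(K.tolist(),(Z-70).round(1).tolist())),'nose-down rad',p[0].round(3),'at head',p[1].round(1))
E
python3 tilt.py
```

```text
handle z above seat {105: 13.5, 110: 13.7, 115: 14.1, 120: 14.2, 125: 14.9, 130: 15.6, 135: 16.0, 140: 16.4, 145: 16.7, 150: 17.1, 155: 17.8, 160: 18.3, 165: 18.6, 170: 18.3} nose-down rad 0.085 at head 4.4
```

Request:
send_rows:
  steps: [0.004,0.184,0,-0.139,0,-0.48,0.004,0.184,0,-0.139,0,-0.48,0,0,0,0,0,0]

```text
time_s: 14.68
ee_pos: [511.7, -25.8, 55.6]
tcp_rot: [0.027, 0.978, 0.153, -0.138]
ft_force: [2.3, -2.6, 0.5]
finger_gap: 0.233
grip_force: 55.0
```

```bash
python3 q.py; python3 hd.py|head -1; python3 tilt.py
```

```text
t 14.68 ee [511.7 -25.8  55.6] yaw 17.6 F [ 2.3 -2.6  0.5] M [-0.268 -0.702 -0.2  ] tauN 0.101 tilt [-0.261 -0.094] q6 1.22
hole [264.68 283.2 ] 124
head height mm above seat [10.1  9.5  9.9  8.9]
handle z above seat {105: 13.6, 110: 14.1, 115: 14.3, 120: 14.8, 125: 15.1, 130: 15.8, 135: 16.5, 140: 17.1, 145: 17.3, 150: 17.1, 155: 17.3, 160: 17.8, 165: 18.0, 170: 17.5} nose-down rad 0.069 at head 6.7
```

Request:
send_rows:
  steps: [0.004,0.184,0,-0.139,0,-0.48,0.004,0.184,0,-0.139,0,-0.48,0,0,0,0,0,0]

```text
time_s: 15.08
ee_pos: [515.0, -34.5, 55.9]
tcp_rot: [0.034, 0.969, 0.201, -0.137]
ft_force: [0.4, -3.3, -0.3]
finger_gap: 0.227
grip_force: 55.0
```

```bash
python3 q.py; python3 hd.py|head -1; python3 tilt.py; python3 jaw.py
```

```text
t 15.08 ee [515.  -34.5  55.9] yaw 23.3 F [ 0.4 -3.3 -0.3] M [-0.399 -0.479 -0.126] tauN 0.17 tilt [-0.252 -0.121] q6 1.13
hole [265.42 280.41] 109
head height mm above seat [10.1  9.8  9.6  7.1]
handle z above seat {105: 4.5, 110: 13.7, 115: 15.1, 120: 15.2, 125: 15.5, 130: 15.8, 135: 16.0, 140: 16.2, 145: 16.6, 150: 17.6, 155: 18.0, 160: 18.8, 165: 19.4, 170: 18.5} nose-down rad 0.137 at head -3.0
jaw (array([ 0.75, -0.5 ]), 0.957) log (array([0., 0.]), 0.996) still (array([ 0.25, -0.25]), 0.992)
```

Request:
send_rows:
  steps: [0,0.04,0,0,0,0,0,0.04,0,0,0,0,0,0,0,0,0,0]

```text
time_s: 15.53
ee_pos: [515.3, -35.2, 55.8]
tcp_rot: [0.032, 0.969, 0.201, -0.138]
ft_force: [-4.1, 0.4, 1.2]
finger_gap: 0.229
grip_force: 55.0
```

```bash
sed -i 's/^N=.*//' q.py
cat > q2.py <<'E'
from h import *
F=[];M=[]
for i in range(6):
    manip.get_image('side'); s,r=st(); F.append(s['ft_force']); M.append(s['moment']); 
F=np.mean(F,0);M=np.mean(M,0); m=r.as_matrix(); u=m[:2,0]/np.hypot(*m[:2,0]); n=np.array([-u[1],u[0]])
print('along',(F[:2]@u).round(2),'lat(n)',(F[:2]@n).round(2),'Fz',F[2].round(2),'Mz',M[2].round(3),'M along u',(M[:2]@u).round(3),'M about n',(M[:2]@n).round(3),'tau',(-.092*(F[:2]@n)+M[2]).round(3))
E
python3 q2.py; python3 hd.py|head -1
```

```text
along -4.48 lat(n) 3.48 Fz 1.57 Mz 0.106 M along u 0.616 M about n 0.221 tau -0.214
head height mm above seat [10.3 10.   9.6  7.1]
```

Request:
send_rows:
  steps: [0.015,-0.02,0.09,0,0.2,0,0.015,-0.02,0.07,0,0.2,0,0,0,0,0,0,0]

```text
time_s: 16.13
ee_pos: [515.5, -35.1, 52.0]
tcp_rot: [0.029, 0.972, 0.202, -0.116]
ft_force: [-2.0, 1.0, 0.3]
finger_gap: 0.224
grip_force: 55.0
```

```bash
python3 q2.py; python3 q.py|head -1; python3 tilt.py; python3 hd.py|head -1
```

```text
along -2.93 lat(n) 2.54 Fz 0.53 Mz 0.104 M along u 0.472 M about n 0.206 tau -0.13
t 16.43 ee [515.5 -35.2  52.1] yaw 23.4 F [-4.3  1.9  1. ] M [0.402 0.452 0.144] tauN -0.183 tilt [-0.216 -0.105] q6 1.11
handle z above seat {105: -0.9, 110: 1.0, 115: 10.4, 120: 11.2, 125: 11.2, 130: 11.4, 135: 11.3, 140: 11.6, 145: 11.9, 150: 12.0, 155: 12.3, 160: 13.1, 165: 13.4, 170: 12.8} nose-down rad 0.155 at head -11.1
head height mm above seat [9.4 9.4 9.8 7.4]
```

Request:
send_rows:
  steps: [-0.035,-0.03,0.02,0,0,0,0.004,-0.184,0,0.119,0,0.486,0.004,-0.184,0,0.119,0,0.486,0.004,-0.184,0,0.119,0,0.486,0.004,-0.184,0,0.119,0,0.486,0,0,0,0,0,0]

```text
time_s: 17.08
ee_pos: [509.8, -17.4, 51.8]
tcp_rot: [0.018, 0.988, 0.103, -0.117]
ft_force: [-0.7, 1.2, -0.6]
finger_gap: 0.232
grip_force: 55.0
```

```bash
python3 q2.py; python3 q.py|head -1; python3 hd.py|head -1; python3 jaw.py
```

```text
along 0.82 lat(n) 2.21 Fz -0.6 Mz 0.245 M along u 0.415 M about n -0.351 tau 0.042
t 17.38 ee [509.7 -17.5  51.8] yaw 11.9 F [ 1.3  2.  -0.7] M [ 0.49  -0.407  0.252] tauN 0.097 tilt [-0.228 -0.06 ] q6 1.3
head height mm above seat [10.6  9.5 10.4]
jaw (array([ 1. , -0.5]), 0.965) log (array([0., 0.]), 0.997) still (array([ 0.25, -0.25]), 0.992)
```

Torque is now near zero, so the head turns freely on top of the nut. I keep turning clockwise.

Request:
send_rows:
  steps: [0.005,-0.02,0.025,0,0,0,0.004,-0.184,0,0.119,0,0.486,0.004,-0.184,0,0.119,0,0.486,0.004,-0.184,0,0.119,0,0.486,0,0,0,0,0,0]

```text
time_s: 17.95
ee_pos: [507.7, -3.7, 51.4]
tcp_rot: [0.009, 0.993, 0.029, -0.117]
ft_force: [1.8, 1.1, 1.2]
finger_gap: 0.229
grip_force: 55.1
```

```bash
python3 q2.py; python3 q.py|head -1; python3 hd.py|head -1; python3 tilt.py
```

```text
along 2.26 lat(n) 1.48 Fz 2.16 Mz 0.399 M along u 0.245 M about n -0.697 tau 0.263
t 18.25 ee [507.7  -3.7  51.2] yaw 3.3 F [3.1 0.8 2.5] M [ 0.291 -0.764  0.37 ] tauN 0.313 tilt [-0.233 -0.025] q6 1.44
head height mm above seat [10.5 12.1]
handle z above seat {105: 9.2, 110: 9.3, 115: 9.6, 120: 9.9, 125: 10.2, 130: 10.3, 135: 11.3, 140: 11.1, 145: 11.2, 150: 11.2, 155: 11.6, 160: 12.0, 165: 12.4, 170: 12.6} nose-down rad 0.053 at head 3.6
```

Request:
send_rows:
  steps: [0.03,-0.184,0,0.119,0,0.486,0.004,-0.184,0.01,0.119,0,0.486,0,0,0,0,0,0]

```text
time_s: 18.65
ee_pos: [507.5, 5.9, 50.9]
tcp_rot: [0.003, 0.993, -0.021, -0.118]
ft_force: [-0.2, 0.5, 6.6]
finger_gap: 0.227
grip_force: 55.0
```

```bash
python3 q2.py; python3 q.py|head -1; python3 hd.py|head -1; python3 jaw.py
```

```text
along 0.21 lat(n) 1.49 Fz 5.23 Mz 0.406 M along u 0.262 M about n -0.488 tau 0.269
t 18.95 ee [507.5   5.7  50.9] yaw -2.4 F [0.3 2.1 6.2] M [ 0.231 -0.513  0.394] tauN 0.198 tilt [-0.234 -0.001] q6 1.54
head height mm above seat [9.3]
jaw (array([ 1.5 , -0.75]), 0.914) log (array([0., 0.]), 0.994) still (array([ 0.25, -0.25]), 0.987)
```

The jaw crept with 8 N on the nut but not with 2–3 N, so I lighten the pressure and keep turning.

Request:
send_rows:
  steps: [0,0,-0.05,0,0,0,0.004,-0.184,0,0.119,0,0.486,0.004,-0.184,0,0.119,0,0.486,0,0,0,0,0,0]

```text
time_s: 19.43
ee_pos: [508.3, 15.1, 51.3]
tcp_rot: [-0.003, 0.991, -0.07, -0.118]
ft_force: [1.6, 1.4, 3.1]
finger_gap: 0.227
grip_force: 55.1
```

```bash
python3 q2.py; python3 q.py|head -1; python3 hd.py|head -1; python3 jaw.py
```

```text
along 1.24 lat(n) 2.14 Fz 2.47 Mz 0.445 M along u 0.384 M about n -0.517 tau 0.248
t 19.73 ee [508.3  14.9  51.3] yaw -8.1 F [0.8 2.6 2.7] M [ 0.319 -0.519  0.468] tauN 0.224 tilt [-0.233  0.023] q6 1.63
head height mm above seat [21.4]
jaw (array([ 2.  , -0.75]), 0.882) log (array([0., 0.]), 0.992) still (array([0., 0.]), 0.986)
```

Run:
```python
from h import *
s=img('side')['frame']; a=cv2.imread('pics/side0.png')
def c(f,x0,x1,y0,y1,k): return cv2.convertScaleAbs(cv2.resize(f[y0:y1,x0:x1],None,fx=k,fy=k,interpolation=cv2.INTER_CUBIC),alpha=1.5)
o=np.zeros((600,800,3),np.uint8)
o[:280,:400]=c(s,262,312,255,290,8); o[:280,400:]=c(a,262,312,255,290,8); o[282:597,:770]=c(s,262,372,255,300,7)
cv2.imwrite('pics/last.png',o)
```

View pics/last.png

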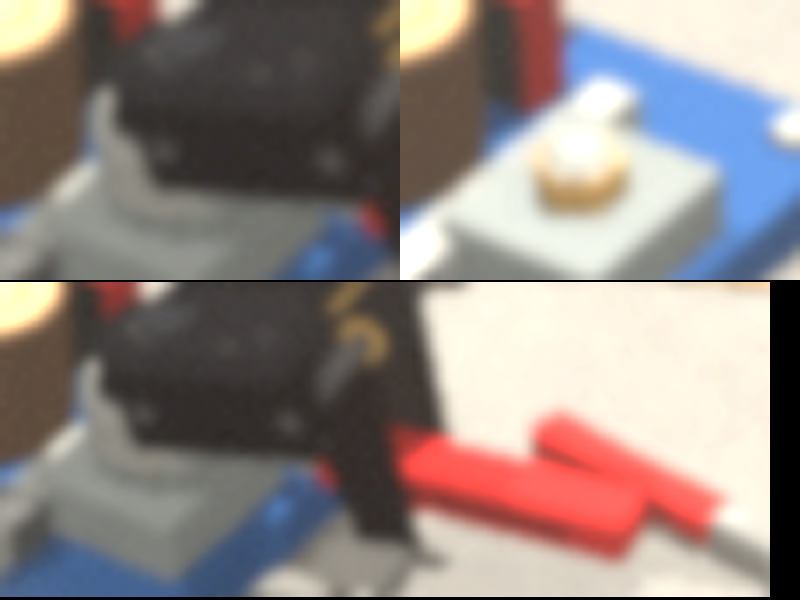

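The gripper hides the top of the head, but the head's lower front edge (row about 283) is only about 3 mm above the seat. So the socket is on the nut and just cocked nose-down. I ease back and level it.

Request:
send_rows:
  steps: [0.004,0.184,0,-0.119,0,-0.486,0.004,0.092,0,-0.06,0,-0.243,0.03,0,0.1,0,0.3,0,0.03,0,0.1,0,0.3,0,0,0,0,0,0,0]

```text
time_s: 20.35
ee_pos: [508.3, 8.1, 45.7]
tcp_rot: [0.002, 0.996, -0.033, -0.087]
ft_force: [3.8, 3.1, -0.8]
finger_gap: 0.227
grip_force: 55.0
```

```bash
python3 q2.py; python3 q.py|head -1; python3 tilt.py; python3 jaw.py
```

```text
along 3.42 lat(n) 3.42 Fz -0.61 Mz 0.24 M along u 0.555 M about n -0.749 tau -0.075
t 20.65 ee [508.3   8.1  45.9] yaw -3.8 F [ 3.6  3.5 -0.8] M [ 0.554 -0.785  0.197] tauN -0.147 tilt [-0.176  0.002] q6 1.56
handle z above seat {105: 7.0, 110: 8.7, 115: 45.6, 130: 20.2, 135: 22.9, 140: 24.8, 145: 24.0, 150: 22.5, 155: 21.8, 160: 22.2, 165: 23.8} nose-down rad 0.098 at head 8.6
jaw (array([ 2.  , -0.75]), 0.881) log (array([0., 0.]), 0.992) still (array([0., 0.]), 0.986)
```

Request:
send_rows:
  steps: [0.05,-0.03,0.09,0,0.25,0,0.03,0,0.09,0,0.25,0,0,0,0,0,0,0]

```text
time_s: 21.05
ee_pos: [509.1, 8.2, 41.0]
tcp_rot: [0.004, 0.997, -0.033, -0.063]
ft_force: [3.6, 0.9, -1.7]
finger_gap: 0.226
grip_force: 55.0
```

```bash
python3 q2.py; python3 q.py|head -1
cat > low.py <<'E'
from h import *
d=img('side'); H,S,V=cv2.split(cv2.cvtColor(d['frame'],cv2.COLOR_BGR2HSV))
g=d['frame'].mean(2).astype(int)
for c in(280,283,286,289): print(c,g[272:294,c])
red=((H<8)|(H>172))&(S>130)&(V>90)
for c in range(324,360,6): w=np.where(red[255:310,c])[0]+255; print(c,w.min() if len(w) else None,w.max() if len(w) else None,end='; ')
E
python3 low.py
```

```text
along 2.4 lat(n) 0.41 Fz -0.91 Mz 0.136 M along u 0.123 M about n -0.55 tau 0.098
t 21.35 ee [509.1   8.3  41.2] yaw -3.8 F [ 1.2 -0.6 -0.5] M [ 0.008 -0.44   0.168] tauN 0.217 tilt [-0.128 -0.002] q6 1.56
280 [73 85 96 97 94 92 94 93 92 88 85 83 90 96 98 95 91 87 84 84 84 83]
283 [65 69 83 93 94 93 93 93 93 91 85 81 84 90 95 98 97 94 88 85 84 83]
286 [33 35 42 51 56 59 61 68 75 82 84 82 85 91 97 97 96 92 86 82 81 81]
289 [31 32 37 45 50 46 38 33 38 51 68 75 81 89 91 87 83 79 78 76 77 75]
324 279 288; 330 281 290; 336 283 292; 342 274 293; 348 277 296; 354 281 293;
```

```bash
cat > tilt2.py <<'E'
from h import *
d=img('side'); o,r=st(); tx=r.as_matrix()[:,0]; u=tx[:2]/np.hypot(*tx[:2]); n=np.array([-u[1],u[0]])
f=d['frame'].astype(float); R_=f[:,:,2]-f[:,:,:2].max(2)
for N in(np.array([600.5,3]),np.array([599.6,6.])):
  K=[];Z=[];T=[]
  for k in np.arange(95,166,5):
    c=proj(d,[*(N-k*u+11*n),50.5]); c2=proj(d,[*(N-k*u+11*n),60.5]); col=R_[:,int(round(c[0]))]
    mx=col[270:300].max(); 
    if mx<60: continue
    j=[j for j in range(276,306) if col[j]>=mx/2>col[j+1]]
    if not j: continue
    j=j[-1]; e=j+(col[j]-mx/2)/(col[j]-col[j+1]); K.append(k); Z.append((c[1]-e)*10/(c[1]-c2[1]))
  p=np.polyfit(K,Z,1); print('bottom edge above seat',dict(zip(map(int,K),np.round(Z,1).tolist())),'nose-down',p[0].round(3),'at head',p[1].round(1))
E
python3 tilt2.py
```

```text
bottom edge above seat {100: 12.0, 105: 11.7, 110: 12.1, 115: 12.6, 120: 12.1, 125: 12.0, 130: 11.8, 135: 11.6, 140: 10.5, 145: 10.4, 150: 10.6, 155: 9.8, 160: 6.9, 165: 5.3} nose-down -0.083 at head 21.7
bottom edge above seat {100: 14.4, 105: 14.2, 110: 14.6, 115: 15.1, 120: 14.6, 125: 14.4, 130: 14.2, 135: 14.1, 140: 13.0, 145: 12.9, 150: 13.1, 155: 12.3, 160: 9.4, 165: 7.8} nose-down -0.082 at head 24.0
```

Run:
```python
from h import *
d=img('side'); a=cv2.imread('pics/side0.png'); g=a.mean(2).astype(int); S=cv2.cvtColor(a,cv2.COLOR_BGR2HSV)[:,:,1]
c0=np.array([520.8,-263.5]); th=np.linspace(0,6.283,200)
P=np.array([proj(d,[c0[0]+24*np.cos(t),c0[1]+24*np.sin(t),z]) for z in(36,56) for t in th]); print('pred cols',P[:,0].min(),P[:,0].max(),'rows',P[:,1].min(),P[:,1].max(), 'top center',proj(d,[*c0,56]))
for c in(343,346,349,352): print(c,list(zip(range(216,244),g[216:244,c],S[216:244,c])))
b=d['frame'].mean(2).astype(int); S=cv2.cvtColor(d['frame'],cv2.COLOR_BGR2HSV)[:,:,1]
for r_ in(266,270,274,278,281): print(r_,b[r_,268:300],)
```

```text
pred cols 339.59837002807546 357.2039196042004 rows 221.82604117388863 237.08441502258822 top center [348.41333932 226.24396044]
343 [(216, np.int64(163), np.uint8(25)), (217, np.int64(162), np.uint8(26)), (218, np.int64(162), np.uint8(26)), (219, np.int64(161), np.uint8(26)), (220, np.int64(160), np.uint8(26)), (221, np.int64(161), np.uint8(26)), (222, np.int64(162), np.uint8(24)), (223, np.int64(155), np.uint8(22)), (224, np.int64(134), np.uint8(22)), (225, np.int64(111), np.uint8(22)), (226, np.int64(98), np.uint8(20)), (227, np.int64(98), np.uint8(20)), (228, np.int64(112), np.uint8(20)), (229, np.int64(128), np.uint8(19)), (230, np.int64(125), np.uint8(20)), (231, np.int64(109), np.uint8(20)), (232, np.int64(99), np.uint8(22)), (233, np.int64(98), np.uint8(23)), (234, np.int64(98), np.uint8(29)), (235, np.int64(105), np.uint8(48)), (236, np.int64(114), np.uint8(73)), (237, np.int64(129), np.uint8(101)), (238, np.int64(154), np.uint8(111)), (239, np.int64(170), np.uint8(112)), (240, np.int64(169), np.uint8(112)), (241, np.int64(152), np.uint8(112)), (242, np.int64(126), np.uint8(
[... 3015 characters left out ...]
(112), np.uint8(95)), (243, np.int64(105), np.uint8(94))]
266 [ 52  53  52  51  48  55  79 115 139 141 125 107  96  85  73  58  47  43
  45  44  47  46  49  50  46  45  46  47  51  49  51  51]
270 [54 51 53 54 61 76 93 99 89 72 63 58 56 57 57 48 40 38 38 38 38 38 39 39
 39 41 39 39 40 40 39 40]
274 [ 52  53  53  64  83  98 101  97  95  96  98  95  94  91  89  83  73  58
  43  36  35  35  33  31  31  31  31  32  32  31  31  32]
278 [ 94 119 138 139 125 108  99  93  91  92  93  92  92  93  93  93  90  81
  61  43  39  38  35  33  31  30  32  31  30  31  31  31]
281 [120 108 103 100  99  98  97  92  88  84  84  86  88  90  90  91  90  88
  82  72  60  52  49  45  46  43  42  39  37  35  34  34]
```

Request:
send_rows:
  steps: [-0.02,0,-0.1,0,-0.3,0,-0.03,0,-0.1,0,-0.3,0,-0.01,0,-0.04,0,-0.1,0,0,0,0,0,0,0]

```text
time_s: 21.88
ee_pos: [508.1, 8.6, 47.2]
tcp_rot: [0.002, 0.995, -0.033, -0.099]
ft_force: [-2.6, -1.2, 1.8]
finger_gap: 0.227
grip_force: 55.0
```

```bash
python3 q2.py; python3 q.py|head -1
```

```text
along -3.29 lat(n) -1.21 Fz 1.1 Mz 0.057 M along u -0.197 M about n 0.039 tau 0.169
t 22.18 ee [508.2   8.6  47.2] yaw -3.8 F [-3.9 -1.   0.9] M [-0.22   0.146  0.008] tauN 0.119 tilt [-0.196  0.002] q6 1.56
```

Request:
send_rows:
  steps: [-0.04,0.15,0,-0.08,0,-0.39,0,0,0.03,0,0,0,0,0,0,0,0,0]

```text
time_s: 22.48
ee_pos: [508.0, 5.1, 47.1]
tcp_rot: [0.004, 0.995, -0.014, -0.097]
ft_force: [-1.0, -0.2, -0.5]
finger_gap: 0.226
grip_force: 55.0
```

```bash
python3 q2.py; python3 q.py|head -1
```

```text
along -0.25 lat(n) -0.95 Fz 0.16 Mz -0.046 M along u -0.127 M about n -0.424 tau 0.041
t 22.78 ee [508.    5.   47.2] yaw -1.6 F [ 0.4 -0.9 -0.1] M [-0.142 -0.466 -0.05 ] tauN 0.032 tilt [-0.194 -0.005] q6 1.52
```

Torque is near zero now. I press down in 1 mm steps.

Request:
send_rows:
  steps: [0.008,0.01,0.04,0,0,0,0.008,0,0.04,0,0,0,0,0,0,0,0,0]

```text
time_s: 23.08
ee_pos: [507.7, 4.8, 45.4]
tcp_rot: [0.004, 0.995, -0.013, -0.098]
ft_force: [-2.9, 0.5, 5.5]
finger_gap: 0.233
grip_force: 55.0
```

```bash
python3 q2.py; python3 q.py|head -1;python3 low.py|head -3
```

```text
along -2.58 lat(n) -0.03 Fz 5.26 Mz 0.006 M along u 0.023 M about n -0.223 tau 0.008
t 23.38 ee [507.7   4.8  45.4] yaw -1.6 F [-3.   0.1  5.4] M [ 0.001 -0.202  0.011] tauN 0.006 tilt [-0.195 -0.005] q6 1.52
280 [70 80 93 96 95 92 93 92 93 89 83 83 90 95 97 97 92 87 83 83 82 83]
283 [61 71 86 95 95 94 94 94 93 91 86 81 84 91 96 98 97 94 88 84 84 84]
286 [34 38 47 53 56 60 64 74 85 88 84 82 84 91 96 98 96 92 87 84 81 81]
```

Request:
send_rows:
  steps: [-0.04,0,-0.11,0,-0.3,0,-0.04,0,-0.11,0,-0.3,0,0,0,-0.03,0,0,0,0,0,0,0,0,0]

```text
time_s: 23.82
ee_pos: [507.1, 4.9, 51.1]
tcp_rot: [0.004, 0.992, -0.013, -0.128]
ft_force: [1.0, 0.5, 1.9]
finger_gap: 0.229
grip_force: 55.0
```

```bash
python3 q2.py; python3 q.py|head -1
```

```text
along 1.7 lat(n) 0.24 Fz -0.34 Mz 0.034 M along u 0.104 M about n -0.69 tau 0.012
t 24.12 ee [507.1   4.9  51.3] yaw -1.6 F [ 1.9  0.2 -1.1] M [ 0.141 -0.76   0.034] tauN 0.01 tilt [-0.253 -0.004] q6 1.52
```

Request:
send_rows:
  steps: [0.02,-0.184,0,0.126,0,0.484,0.005,-0.184,0,0.126,0,0.484,0.005,-0.184,0,0.126,0,0.484,0,0,0,0,0,0]

```text
time_s: 24.5
ee_pos: [508.4, 18.6, 51.1]
tcp_rot: [-0.006, 0.988, -0.087, -0.127]
ft_force: [-0.1, -0.0, 0.9]
finger_gap: 0.228
grip_force: 55.0
```

```bash
python3 q2.py; python3 q.py|head -1; python3 jaw.py; python3 tilt2.py|head -1
```

```text
along -0.46 lat(n) -0.07 Fz 0.75 Mz 0.313 M along u 0.068 M about n -0.436 tau 0.32
t 24.8 ee [508.4  18.5  51.1] yaw -10.2 F [-0.8  0.   0.7] M [ 0.028 -0.401  0.368] tauN 0.377 tilt [-0.251  0.034] q6 1.66
jaw (array([ 2.25, -0.75]), 0.86) log (array([0., 0.]), 0.992) still (array([0., 0.]), 0.986)
bottom edge above seat {95: 23.8, 100: 24.6, 105: 24.7, 110: 25.2, 115: 25.5, 120: 26.0, 125: 25.9, 130: 26.4, 135: 27.0, 140: 27.5, 145: 27.8, 150: 27.9, 155: 28.3, 160: 26.9, 165: 26.6} nose-down 0.053 at head 19.5
```

The torque is a pure couple picked up at the same yaw as before, so the ring is engaged. I wiggle through zero torque while pressing.

Request:
send_rows:
  steps: [0.005,0.184,0.02,-0.126,0,-0.484,0.005,0,0.04,0,0,0,0.005,0.11,0.02,-0.076,0,-0.29,0.005,-0.11,0,0.076,0,0.29,0.005,0.184,0,-0.126,0,-0.484,0,0,0,0,0,0]

```text
time_s: 25.45
ee_pos: [507.1, 9.5, 49.7]
tcp_rot: [0.0, 0.991, -0.038, -0.128]
ft_force: [-2.7, 1.0, 4.9]
finger_gap: 0.229
grip_force: 55.0
```

```bash
python3 q2.py; python3 q.py|head -1; python3 tilt2.py|head -1; python3 low.py|head -4
```

```text
along -3.03 lat(n) 0.68 Fz 5.02 Mz 0.007 M along u 0.128 M about n -0.023 tau -0.055
t 25.75 ee [507.1   9.7  49.7] yaw -4.6 F [-2.6  0.8  5. ] M [0.121 0.003 0.067] tauN 0.012 tilt [-0.254  0.01 ] q6 1.57
bottom edge above seat {95: 24.0, 100: 22.9, 105: 22.7, 110: 22.9, 115: 22.9, 120: 23.5, 125: 23.2, 130: 24.0, 135: 24.3, 140: 24.2, 145: 24.4, 150: 24.6, 155: 25.0, 160: 21.6, 165: 21.9} nose-down 0.001 at head 23.3
280 [52 72 89 93 92 91 92 93 92 88 83 83 90 96 97 95 91 86 84 83 83 82]
283 [35 44 48 45 45 50 59 70 84 89 85 81 85 91 96 98 97 93 87 84 84 83]
286 [31 36 37 37 32 31 34 54 77 86 84 82 83 91 96 97 95 91 86 83 80 82]
289 [30 28 30 29 30 30 36 51 70 79 78 78 81 88 90 87 82 79 77 78 76 76]
```

Vision consistently shows the head about 10 mm above the seat, hooked rather than seated. I unload it carefully (it must stay below 14 mm) so it can turn free.

Request:
send_rows:
  steps: [-0.03,0,-0.05,0,0,0,-0.01,0,-0.05,0,0,0,0,0,0,0,0,0]

```text
time_s: 26.15
ee_pos: [507.1, 9.6, 50.9]
tcp_rot: [0.0, 0.991, -0.038, -0.127]
ft_force: [5.3, 0.5, -5.4]
finger_gap: 0.23
grip_force: 55.0
```

```bash
python3 q2.py; python3 q.py|head -1;  python3 low.py|head -4
```

```text
along 5.18 lat(n) 0.65 Fz -6.88 Mz 0.049 M along u 0.208 M about n -0.971 tau -0.011
t 26.45 ee [507.1   9.5  51.2] yaw -4.5 F [ 5.9  0.3 -7.7] M [ 0.136 -0.98   0.066] tauN 0.002 tilt [-0.253  0.009] q6 1.57
280 [56 74 88 93 92 92 91 93 92 88 82 83 90 95 97 96 92 85 84 83 83 84]
283 [38 43 44 44 47 52 66 82 91 90 85 80 83 91 96 98 97 92 88 84 84 84]
286 [35 38 39 35 31 34 47 69 84 87 84 82 84 90 96 98 95 91 86 82 81 82]
289 [30 29 28 29 29 31 44 63 77 80 78 78 81 88 91 87 82 78 77 77 76 75]
```

```bash
cp pics/top0.png /tmp/
python3 - <<'E'
from h import *
dt=manip.get_image('top'); ds=manip.get_image('side')
def tri(a,b):
    A=[]
    P=[]
    for d,(u,v) in((dt,a),(ds,b)):
        K,Rm,t=cam(d); M=K@np.c_[Rm,t]; P.append(M)
    X=cv2.triangulatePoints(P[0],P[1],np.array(a,float).reshape(2,1),np.array(b,float).reshape(2,1)); X=X[:3,0]/X[3]; return X.round(1),[proj(dt,X)-a,proj(ds,X)-b]
vx=np.array([.968,-.25])
for n,a,b in(('endA',(218.5,208.5),(256.5,292)),('endB',(276,222),(288,267)),('cone',(246.6,227.3),(284.3,274)),('houseL',(195+118/3.333,155+277/3.333),(210+300/4,210+347/4))):
    X,e=tri(a,b); print(n,X,np.round(e,1).tolist(),'vice x from nut',((X[:2]-[600.5,3])@vx).round(1))
E
```

```text
endA [645.8  63.9  44.1] [[-0.0, -0.1], [0.1, 0.0]] vice x from nut 28.6
endB [617.3 -54.9  40.4] [[0.2, 0.7], [-0.5, -0.1]] vice x from nut 30.7
cone [601.5   2.6  62.5] [[0.1, 0.2], [-0.2, -0.0]] vice x from nut 1.1
houseL [586.7  39.8  26.5] [[0.1, 0.3], [-0.2, -0.1]] vice x from nut -22.6
```

I dither in x, y and yaw while pressing lightly, to let the ring find its fit.

Request:
send_rows:
  steps: [0.025,0,0.09,0,0,0,0.06,0,0,0,0,0,-0.12,0,0,0,0,0,0.06,0.05,0,0,0,0,0,-0.1,0,0,0,0,0,0.05,0.01,0,0,0,0,-0.15,0,0.1,0,0.39,0.05,0.07,0,-0.05,0,-0.2,-0.1,0.08,0.01,-0.05,0,-0.19,0.05,0,0,0,0,0,0,0,0,0,0,0]

```text
time_s: 27.57
ee_pos: [507.0, 9.4, 49.4]
tcp_rot: [0.0, 0.991, -0.038, -0.128]
ft_force: [-0.2, 1.2, 4.0]
finger_gap: 0.226
grip_force: 55.0
```

```bash
python3 q2.py; python3 q.py|head -1;  python3 low.py|head -4
```

```text
along -0.08 lat(n) 1.22 Fz 4.25 Mz 0.028 M along u 0.249 M about n -0.443 tau -0.084
t 27.87 ee [506.9   9.5  49.3] yaw -4.5 F [-0.5  1.6  4.8] M [ 0.227 -0.465  0.076] tauN -0.071 tilt [-0.253  0.009] q6 1.57
280 [55 74 88 93 92 91 91 93 91 88 83 83 90 96 97 95 91 86 84 83 83 83]
283 [35 41 45 48 46 51 61 75 87 89 86 81 84 91 96 98 97 93 88 85 83 83]
286 [31 36 40 38 36 31 35 53 75 86 84 83 83 90 97 98 95 92 86 82 81 81]
289 [29 30 28 29 30 30 34 49 69 78 78 78 82 88 91 87 82 80 77 77 76 75]
```

Request:
send_rows:
  steps: [-0.015,0,-0.042,0,-0.15,0,-0.015,0.1,-0.042,-0.07,0,-0.26,-0.015,-0.1,-0.042,0.07,0,0.26,0,0.1,0.015,-0.07,0,-0.26,0,-0.1,0.015,0.07,0,0.26,0,0,0,0,0,0]

```text
time_s: 28.47
ee_pos: [506.8, 9.8, 51.1]
tcp_rot: [-0.0, 0.99, -0.039, -0.134]
ft_force: [4.7, -0.6, -2.2]
finger_gap: 0.226
grip_force: 55.0
```

```bash
cat >> q2.py <<'E'
print('C_n',(M[:2]@n+.175*(F[:2]@u)+.092*(F[2]+3.1)).round(3),'Fc',(F[2]+3.1).round(1),'ee',s['ee_pos'].round(1),'yaw',np.degrees(np.arctan2(u[1],u[0])).round(1),'pitch',(m[2,0]).round(3),'t',round(s['time_s'],1))
E
python3 q2.py; python3 low.py|head -4
```

```text
along 5.26 lat(n) 1.31 Fz -2.23 Mz 0.029 M along u 0.269 M about n -1.195 tau -0.092
C_n -0.194 Fc 0.9 ee [506.8   9.7  51.1] yaw -4.6 pitch -0.266 t 28.8
280 [51 68 81 87 90 90 91 92 92 87 83 83 90 95 97 96 90 86 84 83 83 82]
283 [38 46 48 43 39 45 59 77 89 89 84 81 84 90 96 97 98 93 88 85 82 83]
286 [32 35 36 34 32 32 46 67 83 88 84 82 84 90 96 97 95 92 86 82 80 82]
289 [30 31 30 30 30 32 43 63 77 80 79 78 81 88 90 87 81 79 77 76 77 75]
```

Request:
send_rows:
  steps: [0.05,-0.02,0.03,0,0,0,0.02,0,0.03,0,-0.15,0,0,0.1,0,-0.07,0,-0.26,0,-0.1,0,0.07,0,0.26,0,0,0,0,0,0]

```text
time_s: 29.23
ee_pos: [506.3, 9.9, 49.8]
tcp_rot: [-0.0, 0.989, -0.039, -0.145]
ft_force: [-3.5, -0.7, 5.9]
finger_gap: 0.23
grip_force: 55.0
```

```bash
python3 q2.py; python3 low.py|sed -n 2p
```

```text
along -3.51 lat(n) -0.33 Fz 5.4 Mz -0.056 M along u -0.021 M about n 0.099 tau -0.026
C_n 0.267 Fc 8.5 ee [506.2   9.8  49.7] yaw -4.5 pitch -0.285 t 29.5
283 [32 39 46 48 41 38 42 57 75 85 83 81 83 90 96 98 97 93 88 84 83 83]
```

Request:
send_rows:
  steps: [-0.03,0.005,-0.025,0,-0.1,0,0,0,0,0,0,0,0,-0.12,0,0.085,0,0.31,0,0.12,0,-0.085,0,-0.31,0,0,0,0,0,0]
  newtons: 60

```text
time_s: 30.0
ee_pos: [506.2, 9.7, 50.5]
tcp_rot: [-0.0, 0.988, -0.038, -0.149]
ft_force: [-4.4, 0.2, 5.1]
finger_gap: 0.228
grip_force: 60.0
```

```bash
python3 q2.py; python3 low.py|sed -n 2p
```

```text
Traceback (most recent call last):
  File "q2.py", line 4, in <module>
    manip.get_image('side'); s,r=st(); F.append(s['ft_force']); M.append(s['moment']);
    ~~~~~~~~~~~~~~~^^^^^^^^
ValueError: 200 camera calls are used up
Traceback (most recent call last):
  File "low.py", line 2, in <module>
    d=img('side'); H,S,V=cv2.split(cv2.cvtColor(d['frame'],cv2.COLOR_BGR2HSV))
  File "h.py", line 5, in img
    d=manip.get_image(name)
ValueError: 200 camera calls are used up
```

The camera budget is spent, so I go on by force. I swing clockwise with light pressure and read the torque.

Request:
send_rows:
  steps: [-0.03,-0.189,0,0.143,0,0.479,0.005,-0.189,0,0.143,0,0.479,0.005,-0.189,0,0.143,0,0.479,0.005,-0.189,0,0.143,0,0.479,0.005,-0.189,0,0.143,0,0.479,0,0,0,0,0,0]

```text
time_s: 30.5
ee_pos: [510.8, 32.9, 50.2]
tcp_rot: [-0.018, 0.976, -0.161, -0.145]
ft_force: [-2.5, -1.0, 3.2]
finger_gap: 0.227
grip_force: 60.0
```

```bash
sed -i "s/manip.get_image('side'); //;s/range(6)/range(1)/" q2.py; python3 q2.py
```

```text
along -2.05 lat(n) -1.77 Fz 3.16 Mz 0.312 M along u -0.112 M about n -0.335 tau 0.475
C_n -0.118 Fc 6.3 ee [510.8  32.9  50.2] yaw -18.9 pitch -0.289 t 30.5
```

Request:
send_rows:
  steps: [0.005,-0.189,0,0.143,0,0.479,0.005,-0.189,0,0.143,0,0.479,0.005,-0.189,0,0.143,0,0.479,0,0,0,0,0,0]

```text
time_s: 30.83
ee_pos: [516.3, 45.9, 50.0]
tcp_rot: [-0.028, 0.961, -0.233, -0.142]
ft_force: [-1.1, -0.5, 3.4]
finger_gap: 0.228
grip_force: 60.0
```

```bash
python3 q2.py
```

```text
along -0.78 lat(n) -0.94 Fz 3.36 Mz 0.289 M along u -0.155 M about n -0.341 tau 0.375
C_n 0.118 Fc 6.5 ee [516.3  45.9  50. ] yaw -27.4 pitch -0.287 t 30.8
```

Request:
send_rows:
  steps: [0.01,0.189,0,-0.143,0,-0.479,0.0,0.13,0,-0.1,0,-0.33,0.005,0,0.03,0,0,0,0,0,0,0,0,0]

```text
time_s: 31.17
ee_pos: [513.1, 38.9, 49.7]
tcp_rot: [-0.023, 0.97, -0.193, -0.144]
ft_force: [-2.5, 1.3, 5.7]
finger_gap: 0.226
grip_force: 60.0
```

```bash
python3 q2.py
```

```text
along -2.75 lat(n) 0.23 Fz 5.71 Mz -0.034 M along u -0.003 M about n -0.184 tau -0.056
C_n 0.146 Fc 8.8 ee [513.1  38.9  49.7] yaw -22.6 pitch -0.288 t 31.2
```

Request:
send_rows:
  steps: [-0.02,0,0.04,0,-0.2,0,-0.02,0,0.04,0,0.3,0,0,0.08,0,-0.06,0,-0.2,0.02,-0.08,0.03,0.06,0,0.2,0,0,0,0,0,0]

```text
time_s: 31.58
ee_pos: [512.7, 39.0, 46.9]
tcp_rot: [-0.022, 0.971, -0.193, -0.138]
ft_force: [4.3, -1.0, 0.5]
finger_gap: 0.228
grip_force: 60.0
```

```bash
python3 q2.py
```

```text
along 4.35 lat(n) 0.72 Fz 0.52 Mz 0.085 M along u 0.138 M about n -0.927 tau 0.019
C_n 0.166 Fc 3.6 ee [512.7  39.   46.9] yaw -22.6 pitch -0.276 t 31.6
```

The pressure relaxed as it went down nearly 3 mm, so I keep going with pitch and yaw dither.

Request:
send_rows:
  steps: [0.03,0,0.03,0,-0.25,0,-0.01,0,0.03,0,0.25,0,0,0.08,0.02,-0.06,0,-0.2,0.02,-0.08,0.02,0.06,0,0.2,0,0,0,0,0,0]

```text
time_s: 32.0
ee_pos: [512.3, 39.1, 44.6]
tcp_rot: [-0.022, 0.971, -0.193, -0.139]
ft_force: [3.4, -1.0, 2.4]
finger_gap: 0.228
grip_force: 60.0
```

```bash
python3 q2.py
```

```text
along 3.54 lat(n) 0.37 Fz 2.37 Mz 0.071 M along u 0.07 M about n -0.849 tau 0.037
C_n 0.274 Fc 5.5 ee [512.3  39.1  44.6] yaw -22.6 pitch -0.278 t 32.0
```

Request:
send_rows:
  steps: [0,0,0.03,0,-0.25,0,-0.02,0,0.03,0,0.25,0,0,0.08,0.02,-0.06,0,-0.2,0.02,-0.08,0.02,0.06,0,0.2,0,0,0,0,0,0]

```text
time_s: 32.42
ee_pos: [512.0, 39.2, 42.2]
tcp_rot: [-0.021, 0.971, -0.193, -0.138]
ft_force: [4.7, -3.0, 2.5]
finger_gap: 0.227
grip_force: 60.0
```

```bash
python3 q2.py
```

```text
along 5.47 lat(n) -1.01 Fz 2.47 Mz 0.05 M along u 0.045 M about n -1.133 tau 0.143
C_n 0.337 Fc 5.6 ee [512.   39.2  42.2] yaw -22.6 pitch -0.276 t 32.4
```

Request:
send_rows:
  steps: [0.05,0,0.02,0,-0.25,0,0.01,0,0.03,0,0.25,0,0,0.08,0.02,-0.06,0,-0.2,0.02,-0.08,0.02,0.06,0,0.2,0,0,0,0,0,0]

```text
time_s: 32.83
ee_pos: [511.8, 39.2, 39.4]
tcp_rot: [-0.022, 0.971, -0.193, -0.14]
ft_force: [-0.2, -0.4, 5.3]
finger_gap: 0.229
grip_force: 60.0
```

```bash
python3 q2.py
```

```text
along 0.01 lat(n) -0.43 Fz 5.31 Mz 0.12 M along u -0.011 M about n -0.497 tau 0.16
C_n 0.279 Fc 8.4 ee [511.8  39.2  39.4] yaw -22.6 pitch -0.28 t 32.8
```

Request:
send_rows:
  steps: [0,0,0.02,0,-0.2,0,0,0,0.02,0,0.1,0,0,0,0,0,0,0]

```text
time_s: 33.08
ee_pos: [511.4, 39.3, 38.3]
tcp_rot: [-0.022, 0.97, -0.193, -0.145]
ft_force: [1.1, -0.4, 5.1]
finger_gap: 0.225
grip_force: 60.0
```

```bash
python3 q2.py
```

```text
along 1.21 lat(n) 0.03 Fz 5.14 Mz 0.117 M along u 0.023 M about n -0.488 tau 0.114
C_n 0.482 Fc 8.2 ee [511.4  39.3  38.3] yaw -22.6 pitch -0.29 t 33.1
```

The posture and force now match the seat height, so I start ratcheting. About 30 mm of gap in total is to be closed and roughly 10 mm is done.

Request:
send_rows:
  steps: [0.012,-0.302,0,0.229,0,0.766,0.012,-0.302,0,0.229,0,0.766,0.012,-0.302,0,0.229,0,0.766,0.012,-0.302,0,0.229,0,0.766,0.012,-0.302,0,0.229,0,0.766,0.012,-0.302,0,0.229,0,0.766,0.012,-0.302,0,0.229,0,0.766,0,0,0,0,0,0]

```text
time_s: 33.75
ee_pos: [544.4, 81.2, 37.6]
tcp_rot: [-0.061, 0.879, -0.454, -0.13]
ft_force: [1.0, 1.0, 6.0]
finger_gap: 0.226
grip_force: 60.1
```

```bash
python3 q2.py
```

```text
along -0.25 lat(n) 1.46 Fz 5.98 Mz 0.413 M along u 0.355 M about n -0.158 tau 0.279
C_n 0.633 Fc 9.1 ee [544.4  81.2  37.6] yaw -54.7 pitch -0.284 t 33.8
```

Request:
send_rows:
  steps: [0.012,0.302,0,-0.229,0,-0.766,0.012,0.302,0,-0.229,0,-0.766,0.012,0.302,0,-0.229,0,-0.766,0.012,0.302,0,-0.229,0,-0.766,0.012,0.302,0,-0.229,0,-0.766,0.012,0.302,0,-0.229,0,-0.766,0.012,0.302,0,-0.229,0,-0.766,0,0,0,0,0,0]

```text
time_s: 34.42
ee_pos: [511.3, 39.1, 35.9]
tcp_rot: [-0.022, 0.97, -0.192, -0.144]
ft_force: [5.3, -0.2, -1.6]
finger_gap: 0.229
grip_force: 60.0
```

```bash
python3 q2.py
```

```text
along 5.01 lat(n) 1.81 Fz -1.59 Mz 0.12 M along u 0.317 M about n -0.977 tau -0.046
C_n 0.039 Fc 1.5 ee [511.3  39.1  35.9] yaw -22.5 pitch -0.289 t 34.4
```

The head dropped further on the back swing, with contact light at the lowest height yet. I carry on ccw and then drive.

Request:
send_rows:
  steps: [0.045,0.302,-0.02,-0.229,0,-0.766,0.012,0.302,-0.004,-0.229,0,-0.766,0.012,0.302,-0.004,-0.229,0,-0.766,0.012,0.302,-0.004,-0.229,0,-0.766,0.012,0.302,-0.004,-0.229,0,-0.766,0.012,0.302,-0.004,-0.229,0,-0.766,0.012,0.302,-0.004,-0.229,0,-0.766,0,0,0,0,0,0]

```text
time_s: 35.08
ee_pos: [505.6, -13.5, 36.5]
tcp_rot: [0.017, 0.985, 0.083, -0.149]
ft_force: [3.0, -2.0, -2.2]
finger_gap: 0.232
grip_force: 60.0
```

```bash
python3 q2.py
```

```text
along 2.6 lat(n) -2.46 Fz -2.2 Mz -0.165 M along u -0.444 M about n -0.526 tau 0.061
C_n 0.011 Fc 0.9 ee [505.6 -13.5  36.5] yaw 9.5 pitch -0.297 t 35.1
```

Request:
send_rows:
  steps: [0.012,-0.302,-0.003,0.229,0,0.766,0.012,-0.302,-0.003,0.229,0,0.766,0.012,-0.302,-0.003,0.229,0,0.766,0.012,-0.302,-0.003,0.229,0,0.766,0.012,-0.302,-0.003,0.229,0,0.766,0.012,-0.302,-0.003,0.229,0,0.766,0,0,0,0,0,0]

```text
time_s: 35.67
ee_pos: [508.9, 32.1, 36.1]
tcp_rot: [-0.017, 0.977, -0.155, -0.147]
ft_force: [2.4, -2.1, -3.6]
finger_gap: 0.227
grip_force: 60.0
```

```bash
python3 q2.py
```

```text
along 2.93 lat(n) -1.25 Fz -3.61 Mz 0.194 M along u -0.252 M about n -0.61 tau 0.309
C_n -0.144 Fc -0.5 ee [508.9  32.1  36.1] yaw -18.2 pitch -0.292 t 35.7
```

Request:
send_rows:
  steps: [0.012,-0.192,0.01,0.145,0,0.478,0.005,-0.192,0.005,0.145,0,0.478,0,0,0,0,0,0]

```text
time_s: 35.92
ee_pos: [512.2, 40.8, 35.9]
tcp_rot: [-0.024, 0.968, -0.202, -0.145]
ft_force: [0.7, -1.8, -1.8]
finger_gap: 0.228
grip_force: 60.0
```

```bash
python3 q2.py|cut -c1-130
```

```text
along 1.35 lat(n) -1.37 Fz -1.84 Mz 0.225 M along u -0.205 M about n -0.327 tau 0.351
C_n 0.026 Fc 1.3 ee [512.2  40.8  35.9] yaw -23.7 pitch -0.291 t 35.9
```

Request:
send_rows:
  steps: [0.005,-0.192,0,0.145,0,0.478,0,0,0,0,0,0,0,0,0,0,0,0]

```text
time_s: 36.17
ee_pos: [514.2, 45.0, 35.8]
tcp_rot: [-0.027, 0.963, -0.225, -0.144]
ft_force: [0.7, -1.3, -1.8]
finger_gap: 0.227
grip_force: 60.0
```

```bash
python3 q2.py
```

```text
along 1.24 lat(n) -0.83 Fz -1.78 Mz 0.251 M along u -0.249 M about n -0.087 tau 0.327
C_n 0.25 Fc 1.3 ee [514.2  45.   35.8] yaw -26.5 pitch -0.29 t 36.2
```

Request:
send_rows:
  steps: [0.005,-0.192,0,0.145,0,0.478,0,0,0,0,0,0]

```text
time_s: 36.33
ee_pos: [516.5, 49.4, 35.8]
tcp_rot: [-0.031, 0.957, -0.25, -0.143]
ft_force: [-0.8, -1.2, -2.6]
finger_gap: 0.23
grip_force: 60.0
```

```bash
python3 q2.py|head -1
```

```text
along -0.11 lat(n) -1.4 Fz -2.55 Mz 0.263 M along u -0.187 M about n 0.011 tau 0.392
```

Request:
send_rows:
  steps: [0.005,-0.192,0,0.145,0,0.478,0,0,0,0,0,0]

```text
time_s: 36.5
ee_pos: [519.0, 53.6, 35.8]
tcp_rot: [-0.034, 0.951, -0.274, -0.142]
ft_force: [-3.9, -1.0, -2.5]
finger_gap: 0.225
grip_force: 60.0
```

```bash
python3 q2.py|head -1
```

```text
along -2.71 lat(n) -2.93 Fz -2.54 Mz 0.274 M along u -0.244 M about n 0.175 tau 0.543
```

Request:
send_rows:
  steps: [0.003,-0.115,0,0.087,0,0.287,0,0,0,0,0,0]

```text
time_s: 36.67
ee_pos: [520.5, 55.9, 35.7]
tcp_rot: [-0.036, 0.947, -0.288, -0.141]
ft_force: [-2.7, -0.1, -2.0]
finger_gap: 0.231
grip_force: 60.0
```

```bash
python3 q2.py
```

```text
along -2.12 lat(n) -1.6 Fz -2.03 Mz 0.294 M along u -0.306 M about n 0.25 tau 0.441
C_n -0.023 Fc 1.1 ee [520.5  55.9  35.7] yaw -33.9 pitch -0.289 t 36.7
```

Request:
send_rows:
  steps: [-0.01,-0.154,0,0.116,0,0.383,0,0,0,0,0,0]

```text
time_s: 36.83
ee_pos: [522.6, 59.0, 35.7]
tcp_rot: [-0.039, 0.941, -0.307, -0.14]
ft_force: [-2.5, -1.2, -3.0]
finger_gap: 0.225
grip_force: 60.0
```

```bash
python3 q2.py|head -1
```

```text
along -1.25 lat(n) -2.45 Fz -2.99 Mz 0.38 M along u -0.369 M about n 0.195 tau 0.606
```

Request:
send_rows:
  steps: [0.004,-0.154,0,0.116,0,0.383,0,0,0,0,0,0]

```text
time_s: 37.0
ee_pos: [524.9, 62.1, 35.6]
tcp_rot: [-0.042, 0.934, -0.325, -0.139]
ft_force: [-4.3, -2.4, -2.7]
finger_gap: 0.228
grip_force: 60.0
```

```bash
python3 q2.py|head -1
```

```text
along -1.91 lat(n) -4.55 Fz -2.66 Mz 0.506 M along u -0.497 M about n 0.256 tau 0.925
```

Request:
send_rows:
  steps: [0.003,-0.115,0,0.087,0,0.287,0,0,0,0,0,0]

```text
time_s: 37.17
ee_pos: [526.7, 64.3, 35.6]
tcp_rot: [-0.044, 0.929, -0.339, -0.138]
ft_force: [-6.4, -0.8, -2.6]
finger_gap: 0.228
grip_force: 60.0
```

```bash
python3 q2.py
```

```text
along -4.4 lat(n) -4.7 Fz -2.55 Mz 0.535 M along u -0.583 M about n 0.293 tau 0.967
C_n -0.426 Fc 0.5 ee [526.7  64.3  35.6] yaw -40.2 pitch -0.287 t 37.2
```

Torque rose sharply to about 0.9 N m, so the log is clamped. I stop here, ease back about 20 degrees and a few degrees forward, then check the forces before lifting.

Request:
send_rows:
  steps: [-0.03,0.269,0,-0.203,0,-0.67,0,0.269,0,-0.203,0,-0.67,0.01,0.269,0,-0.203,0,-0.67,0.01,0.269,-0.003,-0.203,0,-0.67,0.01,0.269,-0.003,-0.203,0,-0.67,0,0.03,0,-0.02,0,-0.08,0,-0.192,0,0.145,0,0.478,0,-0.04,0,0.03,0,0.1,0,0,0,0,0,0]

```text
time_s: 37.92
ee_pos: [512.5, 40.8, 36.7]
tcp_rot: [-0.024, 0.969, -0.199, -0.143]
ft_force: [-1.0, -0.1, -2.4]
finger_gap: 0.229
grip_force: 60.0
```

```bash
python3 q2.py
```

```text
along -0.93 lat(n) -0.49 Fz -2.41 Mz -0.041 M along u -0.133 M about n -0.161 tau 0.004
C_n -0.26 Fc 0.7 ee [512.5  40.8  36.7] yaw -23.2 pitch -0.287 t 37.9
```

Torque is zero and the wrench is unloaded. I lift it off and carry it to above the rest.

Request:
send_rows:
  steps: [-0.023,0,-0.077,0,0.05,0,-0.023,0,-0.077,0,-0.05,0,-0.023,0,-0.077,0,0.05,0,-0.023,0,-0.077,0,-0.05,0,-0.035,0,-0.115,0,0,0,-0.035,0,-0.115,0,0,0,-0.035,0,-0.115,0,0,0,-0.035,0,-0.115,0,0,0]

```text
time_s: 38.58
ee_pos: [512.3, 41.2, 57.1]
tcp_rot: [-0.024, 0.969, -0.199, -0.144]
ft_force: [-0.2, 0.2, -3.3]
finger_gap: 0.227
grip_force: 60.0
```

Request:
send_rows:
  steps: [-0.115,0,-0.383,0,0,0,-0.115,0,-0.383,0,0,0,-0.115,0,-0.383,0,0,0,-0.115,0,-0.383,0,0,0,-0.115,0,-0.383,0,0,0,-0.115,0,-0.383,0,0,0,-0.115,0,-0.383,0,0,0,0,0,0,0,0,0]

```text
time_s: 39.25
ee_pos: [514.0, 41.8, 129.5]
tcp_rot: [-0.024, 0.97, -0.199, -0.142]
ft_force: [1.1, -0.1, -3.1]
finger_gap: 0.229
grip_force: 60.0
```

Request:
send_rows:
  steps: [0,0,0,-0.257,0,-0.858,0,0,0,-0.257,0,-0.858,0,0,0,-0.257,0,-0.858,0,0,0,-0.257,0,-0.858,0,0,0,-0.257,0,-0.858,0,0,0,-0.257,0,-0.858,0,0,0,0,0,0]

```text
time_s: 39.83
ee_pos: [512.1, 42.5, 126.2]
tcp_rot: [0.014, 0.987, 0.067, -0.148]
ft_force: [-0.1, -0.4, -2.9]
finger_gap: 0.228
grip_force: 60.0
```

```bash
python3 q2.py
python3 - <<'E'
from h import *
s,r=st(); m=r.as_matrix(); g=s['ee_pos']-21*m[:,2]; print(m.round(3)); d=np.array([434.3,-275.6,125.])-g; d[2]=0; print('grip',g.round(1),'move in tool units',(m.T@d/25).round(3))
E
```

```text
along -0.11 lat(n) -0.34 Fz -2.95 Mz 0.005 M along u 0.039 M about n -0.208 tau 0.037
C_n -0.213 Fc 0.2 ee [512.1  42.5 126.2] yaw 7.7 pitch -0.294 t 39.8
[[ 0.947  0.137 -0.29 ]
 [ 0.128 -0.991 -0.048]
 [-0.294  0.008 -0.956]]
grip [518.2  43.6 146.3] move in tool units [-4.818 12.186  1.591]
```

Request:
send_rows:
  steps: [-0.344,0.87,0.114,0,0,0,-0.344,0.87,0.114,0,0,0,-0.344,0.87,0.114,0,0,0,-0.344,0.87,0.114,0,0,0,-0.344,0.87,0.114,0,0,0,-0.344,0.87,0.114,0,0,0,-0.344,0.87,0.114,0,0,0,-0.344,0.87,0.114,0,0,0,-0.344,0.87,0.114,0,0,0,-0.344,0.87,0.114,0,0,0,-0.344,0.87,0.114,0,0,0,-0.344,0.87,0.114,0,0,0]

```text
time_s: 40.83
ee_pos: [439.2, -232.4, 126.3]
tcp_rot: [0.014, 0.987, 0.065, -0.148]
ft_force: [-0.3, -0.9, -2.7]
finger_gap: 0.227
grip_force: 60.0
```

Request:
send_rows:
  steps: [-0.344,0.87,0.114,0,0,0,-0.344,0.87,0.114,0,0,0,0,0,0,0,0,0,0.153,0,0.497,0,0,0,0.153,0,0.497,0,0,0,0.153,0,0.497,0,0,0,0.153,0,0.497,0,0,0,0.153,0,0.497,0,0,0,0.1,0,0.34,0,0,0,0,0,0,0,0,0]

```text
time_s: 41.67
ee_pos: [426.1, -276.1, 49.5]
tcp_rot: [0.013, 0.986, 0.066, -0.15]
ft_force: [-0.0, 0.7, -4.3]
finger_gap: 0.23
grip_force: 60.0
```

```bash
python3 q2.py
python3 - <<'E'
from h import *
s,r=st(); m=r.as_matrix(); g=s['ee_pos']-21*m[:,2]; d=np.array([434.3,-275.6,46])-g; print('grip',g.round(1),'to go (tool units)',(m.T@d/25).round(3))
E
```

```text
along 0.09 lat(n) 0.71 Fz -4.26 Mz -0.042 M along u 0.013 M about n -0.216 tau -0.107
C_n -0.307 Fc -1.2 ee [ 426.1 -276.1   49.5] yaw 7.7 pitch -0.297 t 41.7
grip [ 432.3 -275.1   69.6] to go (tool units) [0.355 0.025 0.877]
```

Request:
send_rows:
  steps: [0.1,0,0.23,0,0,0,0.074,0,0.23,0,0,0,0.074,0,0.23,0,0,0,0.012,0,0.038,0,0,0,0.012,0,0.038,0,0,0,0.012,0,0.038,0,0,0,0.012,0,0.038,0,0,0,0.012,0,0.038,0,0,0,0,0,0,0,0,0]

```text
time_s: 42.42
ee_pos: [429.2, -277.9, 30.9]
tcp_rot: [0.015, 0.987, 0.066, -0.148]
ft_force: [-0.5, 3.1, 4.7]
finger_gap: 0.229
grip_force: 60.0
```

```bash
python3 q2.py
```

```text
along -0.11 lat(n) 3.19 Fz 4.7 Mz -0.365 M along u 0.451 M about n 0.753 tau -0.658
C_n 1.452 Fc 7.8 ee [ 429.2 -277.9   30.9] yaw 7.5 pitch -0.293 t 42.4
```

The tail is touching first, so I lower the nose, release, retreat along the tool axis and read.

Request:
send_rows:
  steps: [0,0,0,0,-0.25,0,0,0,0,0,-0.25,0,0,0,0,0,-0.25,0,0.01,0,0.03,0,0,0,0,0,0,0,0,0,0,0,0,0,0,0]

```text
time_s: 42.92
ee_pos: [428.6, -277.5, 28.0]
tcp_rot: [0.017, 0.98, 0.066, -0.185]
ft_force: [0.3, 0.2, -2.9]
finger_gap: 0.226
grip_force: 60.0
```

Request:
send_rows:
  steps: [0,0,0,0,0,0,0,0,0,0,0,0,0,0,0,0,0,0,0,0,0,0,0,0,0,0,0,0,0,0,0,0,0,0,0,0,0,0,0,0,0,0,0,0,0,0,0,0,0,0,0,0,0,0,0,0,0,0,0,0,0,0,0,0,0,0,0,0,0,0,0,0]
  grip: 1

```text
time_s: 43.92
ee_pos: [428.6, -277.7, 28.6]
tcp_rot: [0.017, 0.98, 0.065, -0.185]
ft_force: [0.3, 0.6, 0.6]
finger_gap: 0.98
grip_force: 0.0
```

Request:
send_rows:
  steps: [0,0,-0.3,0,0,0,0,0,-0.5,0,0,0,0,0,-0.6,0,0,0,0,0,-0.6,0,0,0,0,0,-0.6,0,0,0,0,0,-0.6,0,0,0,0,0,-0.6,0,0,0,0,0,-0.6,0,0,0,0,0,0,0,0,0,0,0,0,0,0,0]

```text
time_s: 44.75
ee_pos: [469.5, -271.8, 132.7]
tcp_rot: [0.018, 0.981, 0.065, -0.183]
ft_force: [-0.1, 0.4, -0.6]
finger_gap: 1.003
grip_force: 0.0
```

```bash
python3 -c "
from workcell import manip
s=manip.observe(); print(s['time_s'],s['ee_pos'],s['ft_force'],s['finger_gap'])
print(manip.sign_off())"
```

```text
44.75 [ 469.47204272 -271.81283598  132.73885134] [-0.0932786   0.43132567 -0.64460498] 1.0032504372110354
the job is handed in; nothing more can be done
None
```

I handed the job in at 44.8 s with the log clamped by feel and the wrench laid back on its rest, but the camera calls ran out before tightening, so the wrench being fully down, the clamp force (torque peaked near 0.9 N m, close to the 35 N crush limit) and the final resting pose are all unconfirmed by image.

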